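# Load worn saw parts into the bench tumbler

## Task

Free the tumbler's clamp knob (a quarter turn counter-clockwise) and slide the hopper cover fully open. Then pick up the tray by its bar, tip all four parts from it into the hopper, and set the empty tray back down flat on the bench. Do not disturb the other things on the bench.

Things in the scene. Friction and masses are not known exactly. Their poses are not given: they have to be found in the camera images.
- hopper: Fixed bench tumbler, grey, orange front panel, left or right of the robot. Square feed hopper, open on top: outside 190 x 190 mm, walls 6 mm, rim 130 mm above the bench, sloping floor 20 to 55 mm above the bench. Origin on the bench under the mouth's centre; z up, x to the machine's back (away from the robot within 0.15 rad). Clamp bracket on the -y side out to y -155 mm.
- mouth (a point): centre of the hopper mouth at rim height, 130 mm above the bench (axes as the hopper's). Behind the mouth (x +95 to +290 mm, 200 mm wide) is a flat deck, 130 mm high; guide rails at y = +-101 mm, 137 mm high, run along both sides
- cover (a joint): Sliding aluminium plate 190 x 188 x 6 mm over the mouth, top 137 mm above the bench. 0 = closed, grows to 0.175 m (end stop) as it slides along hopper +x, back over the deck. About 2 N friction, stays where left. Until the clamp is turned, the clamp's dog blocks the ear on the cover's -y side (ear top 155 mm) after about 10 mm.
- cover_grip (a point): middle of the cover's grip, an upright plate 12 mm thick (along hopper x), 60 mm wide (along y), from 137 to 177 mm above the bench; this point is 162 mm up, at hopper x = -60 mm + cover value, y = 0. Pinch from above, fingers closing along hopper x
- clamp (a joint): Clamp knob on a vertical axis beside the mouth (hopper x +20, y -130 mm). Grows counter-clockwise seen from above: 0 to 0.15 rad at the start is locked, its steel dog in front of the cover's ear; from about 1.3 rad it is free; end stop at 1.75. About 0.12 N m friction, stays where left.
- clamp_grip (a point): point on the knob's axis 179 mm above the bench, the height to grip; its x axis lies along the wing grip (parallel to hopper x at value 0). The wing grip is a black bar 56 mm long, 14 mm thick, from 159 to 195 mm above the bench; the dog below it (top 156 mm) reaches 47 mm from the axis
- tray: Loose aluminium tray, 0.26 to 0.46 kg, holding four parts; 200 mm long (x), 140 mm wide, walls 45 mm high. Origin on its underside below the bar; z up, +x to the open pouring end, facing the robot within 0.6 rad at the start. Floor 4 mm thick, flat from x -85 (back wall) to +70 mm, then a ramp up to the lip. The parts slide out when it is tipped lip down by 45 to 65 degrees.
- tray_bar (a point): middle of the tray's carrying bar, 85 mm above the tray's underside, axes as the tray's. The bar runs across the tray (along y, 140 mm), 14 mm thick along x, 18 mm high (76 to 94 mm), on an upright at each end. Pinch from above, fingers closing along tray x
- tray_lip (a point): middle of the tray's pouring lip: tray x +115 mm, 16 mm above its underside; no wall here
- piston: aluminium piston, 44 mm diameter, 42 mm high, standing in the tray; origin at its centre
- drum: steel clutch drum, 56 mm diameter, 28 mm high with a hub on top, lying in the tray; origin at its centre
- yoke: dark steel U-shaped yoke, 50 x 30 x 30 mm, in the tray; origin at its centre
- hexnut: large steel hexagon nut, 54 mm across corners, 32 mm high, in the tray; origin at its centre
- spray_bottle: Bystander: yellow trigger spray bottle, 70 mm diameter, 250 mm tall, standing between the tumbler and the tray, a little farther from the robot; origin under its centre
- jar: Bystander: screw-lid jar, 66 mm diameter, 90 mm tall, standing just behind the tray's back wall; origin under its centre
- wrench: Bystander: open wrench, 160 mm long, lying flat beside the tray; origin under its centre
- drill: Bystander: cordless drill lying on its side, about 260 by 190 mm, 60 mm high, on the left; origin under the motor
- carton: Bystander: closed cardboard box 200 x 140 x 110 mm, on the right; origin under its centre
- mug: Bystander: white mug, 80 mm diameter, 95 mm tall, far left; origin under its centre
- oil: Bystander: white oil bottle, 72 mm diameter, 170 mm tall, far right; origin under its centre
Not all that is in view belongs to the job. Leave any purple look-alike of the yoke alone.

How it is judged (in metres and radians):
On the way, in this order (a step that is already met when the one before it is completed fails the run):
1. the clamp knob is turned to free (over 1.2 rad) (value of joint clamp above 1.2 rad).
2. the cover is slid open (over 155 mm) (value of joint cover above 0.155 m).
3. the tray is tipped over the hopper (over 0.5 rad, within 250 mm of the mouth) (angle between tray's own z axis and vertical above 0.5 rad and horizontal distance between tray and mouth below 0.25 m and height (world z) of tray above 0.1 m).
4. all four parts are in the hopper, below the rim (x of piston in the frame of hopper between -0.09 and 0.09 m and y of piston in the frame of hopper between -0.09 and 0.09 m and z of piston in the frame of hopper between 0 and 0.12 m and x of drum in the frame of hopper between -0.09 and 0.09 m and y of drum in the frame of hopper between -0.09 and 0.09 m and z of drum in the frame of hopper between 0 and 0.12 m and x of yoke in the frame of hopper between -0.09 and 0.09 m and y of yoke in the frame of hopper between -0.09 and 0.09 m and z of yoke in the frame of hopper between 0 and 0.12 m and x of hexnut in the frame of hopper between -0.09 and 0.09 m and y of hexnut in the frame of hopper between -0.09 and 0.09 m and z of hexnut in the frame of hopper between 0 and 0.12 m), for 0.2 s.
At the end, for the whole second after the job is handed in: All four parts at rest in the hopper (centres within 90 mm of its middle in x and y, under 120 mm above the bench); cover open over 155 mm; clamp over 1.2 rad; tray on the bench right way up (tilt under 0.08 rad, underside under 12 mm), at rest (all of step 4 and value of joint cover above 0.155 m and value of joint clamp above 1.2 rad and angle between tray's own z axis and vertical below 0.08 rad and height (world z) of tray between -0.01 and 0.012 m and linear speed of tray below 0.02 m/s and linear speed of each of piston, drum, yoke, hexnut below 0.03 m/s); the robot touches nothing.
It fails at once if one of the bystanders is pushed more than 40 mm (distance of any of spray_bottle, jar, wrench, drill, carton, mug, oil from where it was at the start of the episode above 0.04 m).
It fails at once if one of the bystanders is tipped over (angle between any of spray_bottle, jar, wrench, drill, carton, mug, oil's own z axis and vertical above 0.5 rad).
It also fails if it takes over 72 s, if anything falls off the work surface, if the arm or the gripper's body presses on something with over 40 N, if the wrist force passes 120 N, or if a joint passes its speed limit or range.

## Robot

A 6-joint arm with a two-finger parallel gripper is mounted at the origin on the work surface. World frame = base frame: x ahead of the robot, y to its left, z up, the work surface at z = 0. Lengths are in m, angles in degrees, forces in N, time in s.
With the tool pointing down it reaches from about 0.35 to 0.875 m from the base axis. Payload 4.2 kg.
Tool frame: the origin (TCP) lies midway between the tips of the shut fingers; the grasp point (between the pads) lies 19 mm behind it; z points along the fingers, y is the line along which they close (so a half turn about z gives the same grasp; the last joint's range is limited). The gripper opens to 87 mm and grips with 3 to 60 N. Pads are 19 mm wide; open, the fingers measure 117 mm over their backs; the gripper's body (75 mm by 190 mm) begins 51 mm behind the grasp point.
Start: joints at [-61.329, 22.042, 0.453, 0, -68.411, -14.817], TCP at [0.15, -0.607, 0.201] pointing down, gripper open.
Joint ranges: [-179.83, 179.83], [-69.29, 118.12], [-61.27, 80.66], [-181.25, 117.63], [-171.15, -9.14], [-177.46, 177.46]. Speed limits (degrees/s): [159.86, 159.86, 180, 180, 180, 180].

## Interface

Orientations are given as a 3x3 rotation matrix whose columns are the frame's x, y, z axes.
In Python, from station import * gives the robot as it stands.
- The arm moves only by the tool move_arm, never from a script. Its argument "targets" is text: rows parted by semicolons, each of 4 numbers parted by spaces: the shift along the world's x, y, z in units of 25 mm (1.0 is 25 mm), then the turn about the world's z in units of 5 degrees (1.0 is 5 degrees). In form: tx ty tz spin; .... A call has 1 to 10 rows; each row shifts and turns the commanded pose from where the row before left it; what a row does not reach is not made up. A row lasts 1/12 s, in which the tool goes at most 41.7 mm and 7.16 degrees, less where a joint would pass 70% of its speed; a pose out of reach is approached as far as the arm can. A call is refused whole if a number of a shift passes 1 or a number of a turn 1, either way. A call with a gripper value outside its range is refused whole. "gripper" is the finger opening in mm, from 0 to 87, set as the call begins (left out, the last holds). The fingers move at their own pace and stop on an object; the grip force is fixed at half the most. Time passes only in rows, so rows that do not move let the fingers close. It gives the time, the measured TCP pose, the force, the opening and the grip force at its end, in the units of the state.
- sense(): the state, without advancing time (a new reading comes with each control period).
- capture(name): name is "scene" or "top" or "wrist"; returns a dict with "image" (384x512x3 uint8, blue, green, red), "fx", "fy", "cx", "cy" (pixels), "world_from_camera" (4x4, takes a point from camera to world coordinates); the wrist camera has in their place "hand_eye" (4x4, takes a point from camera to tool coordinates, whose origin is the TCP and whose axes are the flange's). Camera axes: x right, y up, looking along -z (the intrinsics and any distortion apply to the point x, -y, -z); pixel columns grow to the right and rows downward; lengths in m; the calibration is good to about 2 mm. A picture is of the moment at which its call begins: read the wrist's pose just before it. There is no depth.
- finish_job(): hands the job in; it is judged then, once.
The state is a dict: "time_s": time; "joints": joint angles; "joint_velocities": joint speeds; "effort": joint torques, N m; "tcp_pos": TCP position; "ee_rot": TCP orientation; "wrist_force": force on the tool from outside, world axes, zero at the start; "moment": the same for the moment, N m; "gripper_width": opening from 0.0 (shut) to 1.0 (fully open); "gripper_force": force on a finger pad.
Only numpy, scipy, OpenCV 4.12 (cv2) and the standard library are available. Lean on these libraries where they do the work, as an engineer would, in place of code of your own. Each camera call takes 0.05 s, during which the arm holds its last target. There are 200 camera calls.

## Working session

There is one attempt and no reset: what is moved stays moved. The work goes in short steps, Python scripts to look and compute and a tool call to move; the robot and the scene stay as the last step left them, time stands still between calls to the robot, and variables do not carry over. Pictures are saved under pics/ and viewed, at most 10 in all, crops included, and the job is handed in when it is done.

Besides the shell and the picture viewer there is one more tool, called after "Emit:" as name(argument=value, ...) on one line, values as JSON. move_arm: Moves the arm, as the interface text tells. Its arguments: {"type":"object","properties":{"targets":{"type":"string"},"gripper":{"type":"number"}},"required":["targets"]}

```bash
ls; mkdir -p pics
cat > h.py <<'E'
from station import *
import numpy as np, cv2
def snap(n,f,**k):
    s=sense(); c=capture(n); cv2.imwrite(f'pics/{f}.png',c['image']); 
    if n=='wrist':
        T=np.eye(4);T[:3,:3]=np.array(s['ee_rot']).reshape(3,3);T[:3,3]=s['tcp_pos'];W=T@np.array(c['hand_eye'])
    else: W=np.array(c['world_from_camera'])
    np.savez(f'pics/{f}.npz',W=W,K=[c['fx'],c['fy'],c['cx'],c['cy']],d=np.array(c.get('distortion',[0.])),keys=str(c.keys()))
    return c
def ray(f,u,v):
    z=np.load(f'pics/{f}.npz'); fx,fy,cx,cy=z['K'];W=z['W']
    d=W[:3,:3]@np.array([(u-cx)/fx,-(v-cy)/fy,-1]); return W[:3,3],d
def atz(f,u,v,h):
    o,d=ray(f,u,v); return (o+d*(h-o[2])/d[2])
def tri(*obs):
    A=np.zeros((3,3));b=np.zeros(3)
    for f,u,v in obs:
        o,d=ray(f,u,v);d=d/np.linalg.norm(d);P=np.eye(3)-np.outer(d,d);A+=P;b+=P@o
    x=np.linalg.solve(A,b);r=[np.linalg.norm((np.eye(3)-np.outer(d/np.linalg.norm(d),d/np.linalg.norm(d)))@(x-o)) for o,d in (ray(*q) for q in obs)]
    return x,np.round(r,4)
E
python3 - <<'E'
from h import *
for n in('scene','top','wrist'):
    c=snap(n,n+'0'); print(n,c.keys(),c['fx'],c['cx'],np.round(np.load(f'pics/{n}0.npz')['W'],3).tolist())
a=cv2.imread('pics/scene0.png');b=cv2.imread('pics/top0.png')
cv2.imwrite('pics/top0b.png',cv2.resize(b,(800,600),interpolation=3));cv2.imwrite('pics/scene0b.png',cv2.resize(a,(800,600),interpolation=3))
print(sense())
E
```

```text
pics
scene dict_keys(['image', 'fx', 'fy', 'cx', 'cy', 'world_from_camera']) 365.67547747347317 249.6624367063205 [[0.153, -0.842, 0.517, 1.163], [0.988, 0.137, -0.069, -0.129], [-0.013, 0.522, 0.853, 1.181], [0.0, 0.0, 0.0, 1.0]]
top dict_keys(['image', 'fx', 'fy', 'cx', 'cy', 'world_from_camera']) 411.5813722544276 259.0608080274522 [[-0.102, 0.971, -0.218, 0.255], [-0.995, -0.099, 0.022, -0.029], [-0.0, 0.219, 0.976, 1.491], [0.0, 0.0, 0.0, 1.0]]
wrist dict_keys(['image', 'fx', 'fy', 'cx', 'cy', 'hand_eye']) 336.0240530898281 254.8856692875439 [[-0.238, -0.928, -0.287, 0.07], [0.971, -0.226, -0.072, -0.626], [0.002, -0.296, 0.955, 0.385], [0.0, 0.0, 0.0, 1.0]]
{'time_s': 0.15, 'joints': array([-6.13281453e+01,  2.20791658e+01,  3.97568539e-01, -2.00468910e-02,
       -6.84120738e+01, -1.48177295e+01]), 'joint_velocities': array([-0.05466079, -0.11415889,  0.15772767,  0.10157719, -0.09292764,
       -0.04545013]), 'effort': array([-2.46798045e-04, -3.91052306e+01,  1.87584615e+01,  4.22229454e+00,
        1.23509002e-02, -1.47951941e-04]), 'tcp_pos': array([ 0.14955806, -0.6063305 ,  0.20032647]), 'ee_rot': array([[-9.70939368e-01, -2.39325083e-01, -4.98938539e-04],
       [-2.39325581e-01,  9.70938071e-01,  1.59048100e-03],
       [ 1.03796426e-04,  1.66366937e-03, -9.99998611e-01]]), 'wrist_force': array([ 0.38888924, -0.16847719,  0.4327242 ]), 'moment': array([-0.03613601,  0.00726326, -0.01108726]), 'gripper_force': 0.0, 'gripper_width': 1.0012646116273416}
```

View pics/scene0b.png

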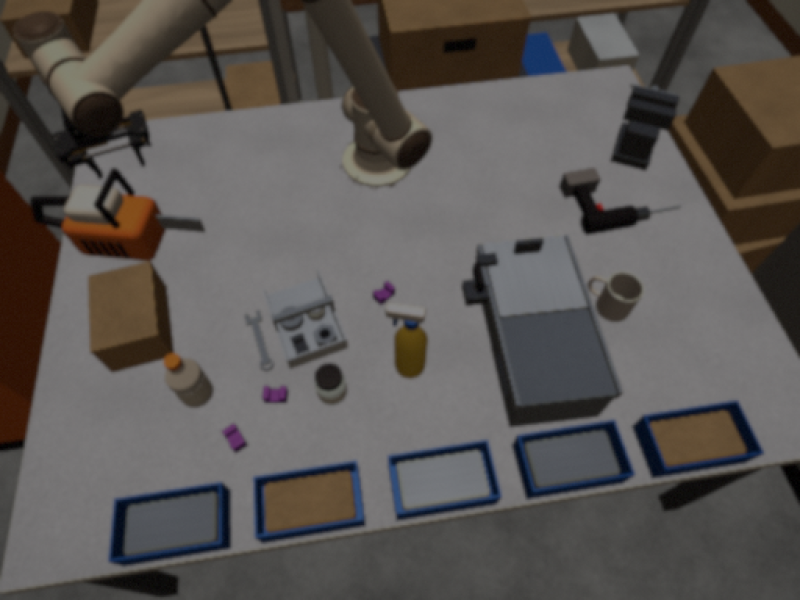

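View pics/top0b.png

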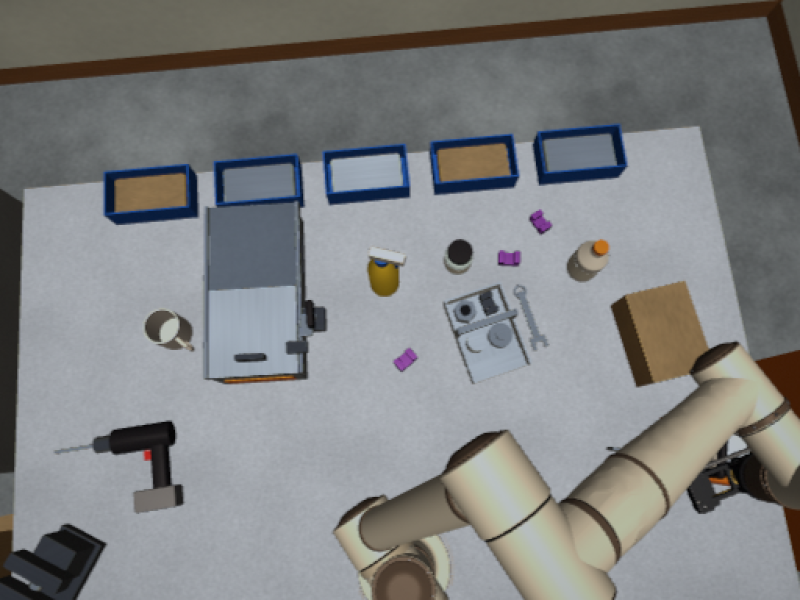

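Run:
```python
from h import *
k=.64
for n,u,v,h in [('knob',316,318,.19),('knob2',308,318,.19),('ear/dog',296,347,.155),('grip',250,356,.177),('tray bar',487,322,.094),('trayLipL',473,381,.016),('trayLipR',528,362,.016),('bottle cap',383,262,.25),('bottle base',384,292,.0),('jar',459,249,.09),('carton',660,305,.11),('oil',600,247,.17),('hop FL',206,378,.13),('hop FR',307,380,.13),('hop BL',206,208,.137),('BR',299,204,.137),('mug',168,327,.095)]:
    print(n,atz('top0',u*k,v*k,h).round(3))
p=lambda s,t:print(tri(('scene0',s[0]*k,s[1]*k),('top0',t[0]*k,t[1]*k)))
p((529,246),(250,356)); p((305,305),(487,322)); p((412,312),(386,256))
```

```text
knob [0.528 0.127 0.19 ]
knob2 [0.529 0.144 0.19 ]
ear/dog [0.477 0.178 0.155]
grip [0.465 0.269 0.177]
tray bar [ 0.5   -0.237  0.094]
trayLipL [ 0.381 -0.198  0.016]
trayLipR [ 0.411 -0.33   0.016]
bottle cap [ 0.615 -0.022  0.25 ]
bottle base [ 0.614 -0.016  0.   ]
jar [ 0.675 -0.196  0.09 ]
carton [ 0.496 -0.617  0.11 ]
oil [ 0.625 -0.488  0.17 ]
hop FL [0.435 0.375 0.13 ]
hop FR [0.409 0.163 0.13 ]
hop BL [0.813 0.36  0.137]
BR [0.801 0.153 0.137]
mug [0.56  0.465 0.095]
(array([0.4684854 , 0.27537217, 0.15410385]), array([0.0007, 0.0007]))
(array([ 0.50094915, -0.23413938,  0.09042261]), array([0.0029, 0.0029]))
(array([ 0.63404811, -0.02299603,  0.23045834]), array([0.006, 0.006]))
```

Emit:
move_arm(targets="0.24 -0.97 1 0;0.24 -0.97 1 0;0.24 -0.97 1 0;0.24 -0.97 1 0;0.24 -0.97 1 0;0.24 -0.97 1 0;0.24 -0.97 1 0;0.24 -0.97 1 0;0.24 -0.97 1 0;0.24 -0.97 1 0")

```text
time_s: 0.98
tcp_pos: [0.1985, -0.801, 0.3995]
ee_rot: [[-0.971, -0.239, -0.001], [-0.239, 0.971, -0.017], [0.005, -0.017, -1.0]]
wrist_force: [0.8, -0.8, 0.1]
gripper_width: 0.999
gripper_force: 0.0
```

Emit:
move_arm(targets="0.24 -0.97 0 0;0.24 -0.97 0 0;0.24 -0.97 0 0;0.24 -0.97 0 0;0.24 -0.97 0 0;0.24 -0.97 0 0")

```text
time_s: 1.48
tcp_pos: [0.2136, -0.8621, 0.3493]
ee_rot: [[-0.971, -0.239, 0.019], [-0.239, 0.965, -0.104], [0.006, -0.105, -0.994]]
wrist_force: [0.7, 1.0, -0.8]
gripper_width: 1.003
gripper_force: 0.0
```

Run:
```python
from h import *
s=sense();print(s['tcp_pos'],s['ee_rot'].round(3),s['joints'],s['time_s'])
```

```text
[ 0.21360084 -0.86205208  0.34930862] [[-0.971 -0.239  0.019]
 [-0.239  0.965 -0.104]
 [ 0.006 -0.105 -0.994]] [ -65.15200878   54.68479464   80.56776649    1.61473973 -110.00305739
  -10.35811811] 1.4833
```

Emit:
move_arm(targets="-0.24 0.97 0 0;-0.24 0.97 0 0;-0.24 0.97 0 0;-0.24 0.97 0 0;-0.24 0.97 0 0;-0.24 0.97 0 0")

```text
time_s: 1.98
tcp_pos: [0.1809, -0.7285, 0.3516]
ee_rot: [[-0.971, -0.238, 0.019], [-0.239, 0.965, -0.104], [0.007, -0.105, -0.994]]
wrist_force: [-0.0, -0.5, 1.3]
gripper_width: 0.999
gripper_force: 0.0
```

Emit:
move_arm(targets="0.5 1 0.3 0;0.5 1 0.3 0;0.5 1 0.3 0;0.5 1 0.3 0;0.5 1 0.3 0;0.5 1 0.3 0;0.5 1 0.3 0;0.5 1 0.3 0;0.5 1 0.3 0;0.5 1 0.3 0")

```text
time_s: 2.82
tcp_pos: [0.3069, -0.4786, 0.4269]
ee_rot: [[-0.971, -0.238, 0.02], [-0.239, 0.965, -0.103], [0.006, -0.105, -0.994]]
wrist_force: [1.1, -0.1, -0.1]
gripper_width: 0.997
gripper_force: 0.0
```

Emit:
move_arm(targets="0.6 1 0 0;0.6 1 0 0;0.6 1 0 0;0.6 1 0 0;0.6 1 0 0;0.6 1 0 0;0.6 1 0 0;0.6 1 0 0;0.6 0 0 0;0 0 0 0")

```text
time_s: 3.65
tcp_pos: [0.4437, -0.2785, 0.4257]
ee_rot: [[-0.97, -0.242, 0.02], [-0.243, 0.965, -0.102], [0.006, -0.104, -0.995]]
wrist_force: [0.1, -1.0, -0.3]
gripper_width: 1.001
gripper_force: 0.0
```

```bash
python3 -c "
from h import *
snap('wrist','w1');print(sense()['tcp_pos'],sense()['joints'])"
```

```text
[ 0.4424003  -0.27909986  0.42572745] [-10.85870476   5.45975141   7.28559844   5.55007062 -89.68191911
 -65.09713082]
```

Emit:
move_arm(targets="0 1 0 0;0 1 0 0;0 1 0 0;0 1 0 0;0 0 0 0")

```text
time_s: 4.12
tcp_pos: [0.4407, -0.1781, 0.4269]
ee_rot: [[-0.97, -0.24, 0.02], [-0.241, 0.965, -0.102], [0.005, -0.104, -0.995]]
wrist_force: [-0.5, -0.5, -0.6]
gripper_width: 1.001
gripper_force: 0.0
```

```bash
python3 -c "
from h import *
snap('wrist','w2');print(sense()['tcp_pos'],sense()['joints'])
a=np.hstack([cv2.resize(cv2.imread(f'pics/w{i}.png'),(400,300),interpolation=cv2.INTER_AREA) for i in(1,2)]);cv2.imwrite('pics/w12.png',a)"
```

```text
[ 0.44086181 -0.17917148  0.42691962] [  1.76439499   0.84575341   2.35835521   5.90123417 -90.52965579
 -77.69832498]
```

View pics/w12.png

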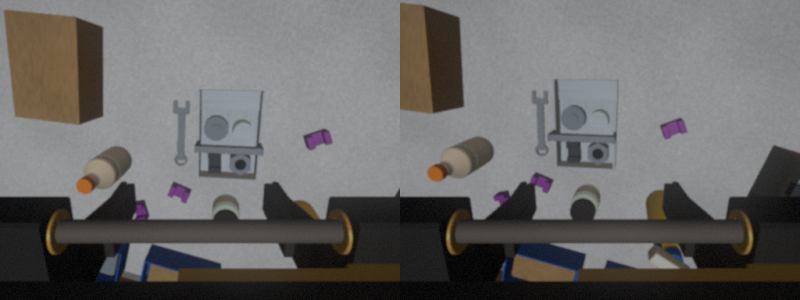

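Emit:
move_arm(targets="0 1 0 -0.8;0 1 0 -0.8;0 1 0 -0.8;0 1 0 -0.8;0 1 0 0;0 1 0 0;0 1 0 0;0 1 0 0;0 1 0 0;0 1 0 0")

```text
time_s: 5.0
tcp_pos: [0.4415, 0.0701, 0.4264]
ee_rot: [[-0.999, 0.039, -0.01], [0.04, 0.994, -0.103], [0.006, -0.103, -0.995]]
wrist_force: [0.0, -0.1, 0.3]
gripper_width: 0.996
gripper_force: 0.0
```

Emit:
move_arm(targets="0 1 0 0;0 0 0 0")

```text
time_s: 5.17
tcp_pos: [0.442, 0.0971, 0.4255]
ee_rot: [[-0.999, 0.035, -0.011], [0.036, 0.994, -0.103], [0.007, -0.103, -0.995]]
wrist_force: [1.2, 0.2, -0.4]
gripper_width: 0.999
gripper_force: 0.0
```

```bash
python3 -c "
from h import *
snap('wrist','w3');print(sense()['tcp_pos'],sense()['joints'])"
```

```text
[0.44180809 0.09567016 0.42580684] [  36.31128919    1.48210648    3.41435987    4.43445602  -95.96446479
 -128.08489854]
```

Emit:
move_arm(targets="0 1 0 0;0 1 0 0;0 1 0 0;0 1 0 0;0 0 0 0")

```text
time_s: 5.63
tcp_pos: [0.4422, 0.1968, 0.4252]
ee_rot: [[-0.999, 0.036, -0.012], [0.037, 0.994, -0.104], [0.008, -0.104, -0.995]]
wrist_force: [1.0, 0.8, -0.6]
gripper_width: 0.998
gripper_force: 0.0
```

```bash
python3 -c "
from h import *
snap('wrist','w4');print(sense()['tcp_pos'],sense()['joints'])
cr=lambda f,x,y,w,h:cv2.resize(cv2.imread(f'pics/{f}.png')[y:y+h,x:x+w],(400,300),interpolation=cv2.INTER_CUBIC)
f=lambda f:cv2.resize(cv2.imread(f'pics/{f}.png'),(400,300))
a=np.vstack([np.hstack([cr('w1',230,100,133,100),cr('w2',180,90,133,100)]),np.hstack([f('w3'),f('w4')])]);cv2.imwrite('pics/w34.png',a)"
```

```text
[0.44195271 0.1952576  0.42561976] [  45.78306142    5.52266875    8.02659788    3.72295545  -97.2504901
 -137.58787222]
```

View pics/w34.png

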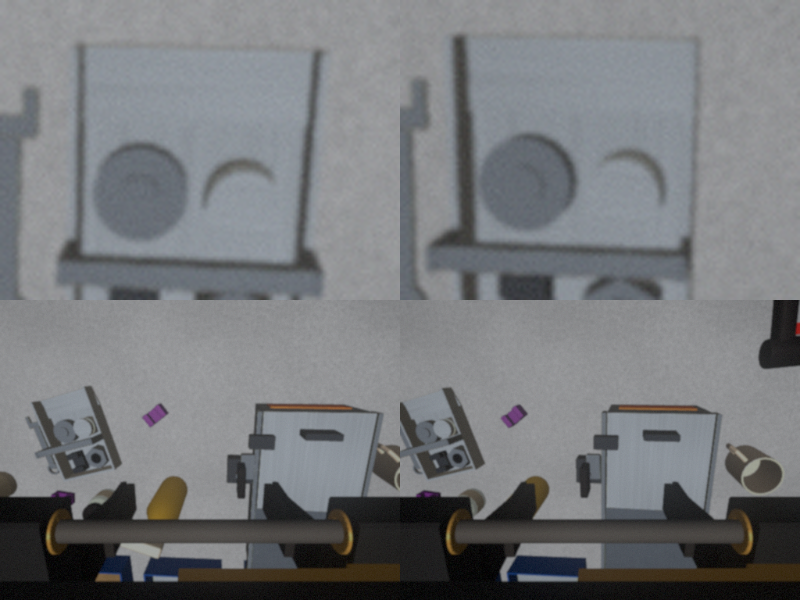

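```bash
python3 -c "
from h import *
print(tri(('w1',293.2,192.4),('w2',232.9,176.8)))
L=tri(('w1',249.3,190.4),('w2',189.3,175.4),);R=tri(('w1',336.7,194.4),('w2',276.4,177.8));print(L,R)
d=R[0]-L[0];print(np.linalg.norm(d),np.degrees(np.arctan2(d[1],d[0])))
cr=lambda f,x,y,w,h:cv2.resize(cv2.imread(f'pics/{f}.png')[y:y+h,x:x+w],(w*3,h*3),interpolation=cv2.INTER_CUBIC)
cv2.imwrite('pics/z.png',np.hstack([cr('w3',285,125,133,140),cr('w4',225,125,133,140)]))"
```

```text
(array([ 0.50703736, -0.2353209 ,  0.08831417]), array([0.0007, 0.0007]))
(array([ 0.52159221, -0.30426139,  0.09428155]), array([0.0003, 0.0003])) (array([ 0.49263074, -0.16684314,  0.08103904]), array([0.0015, 0.0015]))
0.14105994171391456 101.90115925150013
```

View pics/z.png

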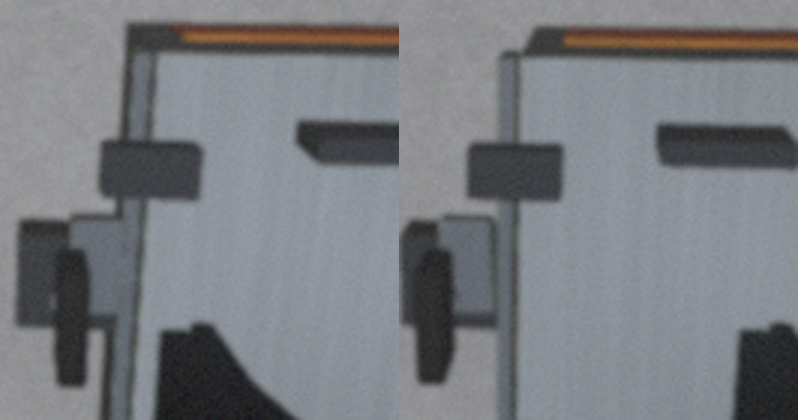

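```bash
python3 -c "
from h import *
a=lambda x,y:('w3',285+x/3,125+y/3)
b=lambda x,y:('w4',225+(x-399)/3,125+y/3)
print('wing far',tri(a(72,385),b(433.5,382)))
print('wing far z',atz(*a(72,385),.195),atz(*b(433.5,382),.195))
print('wing nr bottom?',atz(*a(71,250),.195),atz(*b(435,250),.195), atz(*b(435,250),.159))
print('grip',atz(*b(727,151),.177),atz(*b(727,165),.177))
print('grip L',tri(a(308,150),b(658,151)))
p,q=atz(*b(508,60),.137),atz(*b(507,400),.137);d=q-p;print(p,q,np.degrees(np.arctan2(d[1],d[0])))
p,q=atz(*a(143,60),.137),atz(*a(119,400),.137);d=q-p;print(p,q,np.degrees(np.arctan2(d[1],d[0])))
p,q=atz(*b(530,52),.137),atz(*b(790,55),.137);d=p-q;print(p,q,np.degrees(np.arctan2(d[1],d[0])))
print('ear',atz(*b(515,198),.155))
"
```

```text
wing far (array([0.57090566, 0.14153806, 0.19117356]), array([0.0001, 0.0001]))
wing far z [0.56914244 0.14133288 0.195     ] [0.56886148 0.14225449 0.195     ]
wing nr bottom? [0.50525295 0.14033372 0.195     ] [0.50498209 0.14636419 0.195     ] [0.51732839 0.14008334 0.159     ]
grip [0.46626156 0.27324261 0.177     ] [0.47249257 0.27342426 0.177     ]
grip L (array([0.46986558, 0.24467981, 0.16200096]), array([0.0004, 0.0004]))
[0.43058539 0.17601982 0.137     ] [0.60747907 0.16978294 0.137     ] -2.0192876189984097
[0.43282697 0.17530936 0.137     ] [0.60610694 0.16826049 0.137     ] -2.3294534374374916
[0.42707963 0.18647041 0.137     ] [0.43123801 0.30516925 0.137     ] -92.00642224817089
ear [0.49293756 0.17885395 0.155     ]
```

Emit:
move_arm(targets="1 -0.56 -1 0;1 -0.56 -1 0;1 -0.56 -1 0;1 -0.56 -1 0;0 0 -1 0;0 0 -1 0;0 0 -1 0;0 0 -1 0;0 0 -1 0;0 0 0 0", gripper=45)

```text
time_s: 6.52
tcp_pos: [0.5385, 0.1357, 0.1965]
ee_rot: [[-0.999, 0.039, -0.02], [0.041, 0.993, -0.107], [0.016, -0.108, -0.994]]
wrist_force: [-0.9, 0.5, -1.7]
gripper_width: 0.525
gripper_force: 0.0
```

Emit:
move_arm(targets="0 0 -0.5 0;0 0 -0.5 0;0 0 -0.4 0;0 0 0 0")

```text
time_s: 6.85
tcp_pos: [0.5409, 0.1378, 0.1655]
ee_rot: [[-0.999, 0.038, -0.013], [0.039, 0.994, -0.104], [0.009, -0.105, -0.994]]
wrist_force: [-0.9, -0.3, -0.9]
gripper_width: 0.516
gripper_force: 0.0
```

```bash
python3 -c "
from h import *
snap('top','t1');snap('scene','s1')
cr=lambda f,x,y,w,h:cv2.resize(cv2.imread(f'pics/{f}.png')[y:y+h,x:x+w],(400,400),interpolation=cv2.INTER_CUBIC)
cv2.imwrite('pics/z1.png',np.hstack([cr('t1',150,160,100,100),cr('s1',260,130,100,100)]))"
```

```text
(no output)
```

View pics/z1.png

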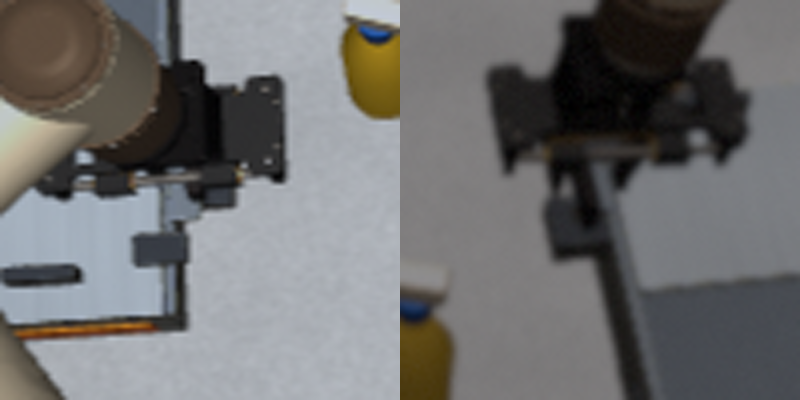

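Emit:
move_arm(targets="0 0 0 0;0 0 0 0;0 0 0 0;0 0 0 0;0 0 0 0;0 0 0 0", gripper=4)

```text
time_s: 7.45
tcp_pos: [0.5414, 0.1388, 0.1666]
ee_rot: [[-0.999, 0.036, -0.011], [0.037, 0.994, -0.104], [0.007, -0.105, -0.994]]
wrist_force: [0.8, -1.6, -0.0]
gripper_width: 0.159
gripper_force: 29.8
```

Emit:
move_arm(targets="0 0 0 1;0 0 0 1;0 0 0 1;0 0 0 1;0 0 0 1;0 0 0 1;0 0 0 1;0 0 0 1;0 0 0 1;0 0 0 1")

```text
time_s: 8.28
tcp_pos: [0.5435, 0.1391, 0.1666]
ee_rot: [[-0.668, -0.74, 0.077], [-0.744, 0.664, -0.074], [0.004, -0.106, -0.994]]
wrist_force: [6.3, -2.9, -4.2]
gripper_width: 0.156
gripper_force: 29.7
```

Emit:
move_arm(targets="0 0 0 1;0 0 0 1;0 0 0 1;0 0 0 1;0 0 0 1;0 0 0 1;0 0 0 1;0 0 0 0.6;0 0 0 0")

```text
time_s: 9.03
tcp_pos: [0.5446, 0.1403, 0.1666]
ee_rot: [[-0.071, -0.991, 0.109], [-0.997, 0.07, -0.011], [0.003, -0.11, -0.994]]
wrist_force: [9.5, -0.4, -5.7]
gripper_width: 0.161
gripper_force: 29.6
```

Emit:
move_arm(targets="0 0 0 0;0 0 0 0;0 0 0 0;0 0 0 0;0 0 1 0;0 0 1 0;0 0 1 0.4;-0.6 1 0 0;-0.6 1 0 0;-0.6 1 0 0", gripper=45)

```text
time_s: 9.87
tcp_pos: [0.4957, 0.2146, 0.2419]
ee_rot: [[-0.039, -0.994, 0.104], [-0.999, 0.038, -0.01], [0.006, -0.104, -0.995]]
wrist_force: [-0.3, 0.7, -0.7]
gripper_width: 0.517
gripper_force: 0.0
```

Emit:
move_arm(targets="-0.6 1 0 0;-0.6 1.0 0 0;0 0.2 -1 0;0 0 -1 0;0 0 -1 0;0 0 -0.6 0;0 0 0 0")

```text
time_s: 10.45
tcp_pos: [0.464, 0.2672, 0.1476]
ee_rot: [[-0.038, -0.995, 0.097], [-0.999, 0.037, -0.016], [0.013, -0.098, -0.995]]
wrist_force: [-0.4, -0.5, -0.3]
gripper_width: 0.52
gripper_force: 0.0
```

```bash
python3 -c "
from h import *
snap('top','t2');snap('scene','s2')
cr=lambda f,x,y,w,h:cv2.resize(cv2.imread(f'pics/{f}.png')[y:y+h,x:x+w],(400,400),interpolation=cv2.INTER_CUBIC)
cv2.imwrite('pics/z2.png',np.hstack([cr('t2',120,160,100,100),cr('s2',280,130,100,100)]))"
```

```text
(no output)
```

View pics/z2.png

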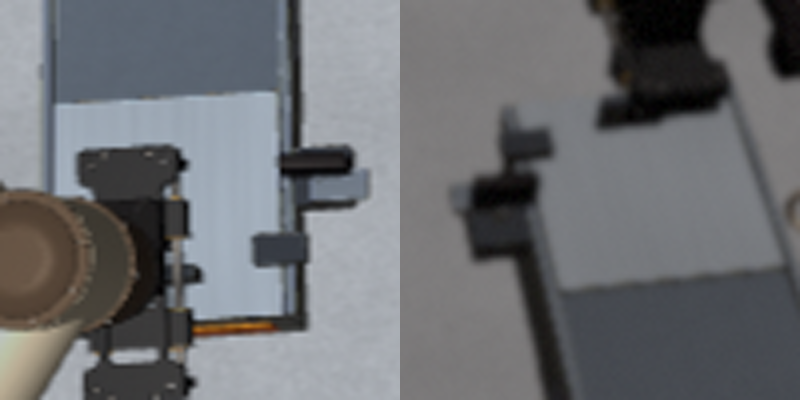

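Emit:
move_arm(targets="0 0 0 0;0 0 0 0;0 0 0 0;0 0 0 0;0 0 0 0;0 0 0 0", gripper=4)

```text
time_s: 11.05
tcp_pos: [0.4686, 0.2695, 0.1522]
ee_rot: [[-0.037, -0.993, 0.108], [-0.999, 0.036, -0.01], [0.006, -0.108, -0.994]]
wrist_force: [20.2, -6.2, -8.0]
gripper_width: 0.145
gripper_force: 9.3
```

Emit:
move_arm(targets="0.6 -0.02 0 0;0.8 -0.03 0 0;0.8 -0.03 0 0;0.8 -0.03 0 0;0.8 -0.03 0 0;0.8 -0.03 0 0;0.8 -0.03 0 0;0.8 -0.03 0 0;0.7 -0.02 0 0;0 0 0 0")

```text
time_s: 11.88
tcp_pos: [0.6425, 0.2629, 0.1522]
ee_rot: [[-0.039, -0.993, 0.107], [-0.999, 0.038, -0.01], [0.006, -0.108, -0.994]]
wrist_force: [2.5, -1.5, 3.4]
gripper_width: 0.132
gripper_force: 30.1
```

Emit:
move_arm(targets="0 0 0 0;0 0 0 0;0 0 0 0;0 0 0 0;0 0 1 0;0 0 1 0;0 0 1 0;0 0 1 0;0 0 1 0;0 0 1 0", gripper=60)

```text
time_s: 12.72
tcp_pos: [0.6377, 0.263, 0.3021]
ee_rot: [[-0.037, -0.994, 0.102], [-0.999, 0.036, -0.011], [0.007, -0.102, -0.995]]
wrist_force: [1.1, 0.2, -0.6]
gripper_width: 0.677
gripper_force: 0.0
```

Emit:
move_arm(targets="0 0 1 0;-0.3 -1 1 0;-0.3 -1 0 0.7;-0.3 -1 0 0.7;-0.3 -1 0 0.7;-0.3 -1 0 0.7;-0.3 -1 0 0;-0.3 -1 0 0;-0.3 -1 0 0;-0.3 -1 0 0")

```text
time_s: 13.55
tcp_pos: [0.5698, 0.0372, 0.3509]
ee_rot: [[0.206, -0.973, 0.102], [-0.979, -0.206, 0.015], [0.006, -0.103, -0.995]]
wrist_force: [0.7, -0.5, -0.2]
gripper_width: 0.693
gripper_force: 0.0
```

Emit:
move_arm(targets="-0.3 -1 0 0;-0.3 -1 0 0;-0.3 -1 0 0;-0.3 -1 0 0;-0.3 -1 0 0;-0.3 -1 0 0;-0.3 -1 0 0;-0.3 -1 0 0;-0.3 -1 0 0;0 0 0 0")

```text
time_s: 14.38
tcp_pos: [0.502, -0.1894, 0.3511]
ee_rot: [[0.202, -0.974, 0.102], [-0.979, -0.202, 0.014], [0.007, -0.102, -0.995]]
wrist_force: [0.1, 0.1, 0.4]
gripper_width: 0.692
gripper_force: 0.0
```

```bash
python3 -c "
from h import *
s=sense();print(s['tcp_pos'],s['joints'],s['time_s'])
c=snap('top','t3')"
```

```text
[ 0.50199186 -0.18939621  0.35105703] [ -4.1325947    6.30391297   0.66921995  -1.25401783 -78.60929042
  15.98843747] 14.3833
```

Emit:
move_arm(targets="0.12 -0.93 -1 0;0.12 -0.93 -1 0;0 0 -1 0;0 0 -1 0;0 0 -1 0;0 0 -1 0;0 0 -1 0;0 0 -1 0;0 0 -1 0;0 0 -0.6 0")

```text
time_s: 15.27
tcp_pos: [0.5081, -0.2317, 0.1082]
ee_rot: [[0.206, -0.974, 0.098], [-0.979, -0.205, 0.017], [0.004, -0.1, -0.995]]
wrist_force: [-0.8, 0.2, 0.8]
gripper_width: 0.691
gripper_force: 0.0
```

Emit:
move_arm(targets="0 0 -0.6 0;0 0 -0.6 0;0 0 -0.5 0;0 0 0 0")

```text
time_s: 15.6
tcp_pos: [0.5078, -0.2317, 0.0658]
ee_rot: [[0.206, -0.974, 0.097], [-0.979, -0.205, 0.017], [0.003, -0.098, -0.995]]
wrist_force: [-0.1, -0.7, 0.9]
gripper_width: 0.691
gripper_force: 0.0
```

Emit:
move_arm(targets="0 0 0 0;0 0 0 0;0 0 0 0;0 0 0 0;0 0 0 0;0 0 0 0;0 0 0 0", gripper=4)

```text
time_s: 16.18
tcp_pos: [0.51, -0.2336, 0.0691]
ee_rot: [[0.205, -0.973, 0.103], [-0.979, -0.205, 0.015], [0.007, -0.104, -0.995]]
wrist_force: [0.4, 0.5, 0.5]
gripper_width: 0.243
gripper_force: 0.0
```

Emit:
move_arm(targets="0 0 0 0;0 0 0 0;0 0 0 0")

```text
time_s: 16.43
tcp_pos: [0.5088, -0.2336, 0.0687]
ee_rot: [[0.205, -0.974, 0.101], [-0.979, -0.205, 0.015], [0.006, -0.101, -0.995]]
wrist_force: [-4.4, -0.1, 2.5]
gripper_width: 0.152
gripper_force: 30.2
```

Emit:
move_arm(targets="0 0 0.4 0;0 0 0.6 0;0 0 0.8 0;0 0 0.8 0;0 0 0 0")

```text
time_s: 16.85
tcp_pos: [0.5125, -0.2341, 0.1375]
ee_rot: [[0.206, -0.972, 0.11], [-0.979, -0.205, 0.013], [0.01, -0.11, -0.994]]
wrist_force: [2.1, -0.1, -4.7]
gripper_width: 0.157
gripper_force: 29.5
```

```bash
python3 -c "
from h import *
s=sense();print(s['wrist_force'],s['moment'],s['gripper_width']*87)
snap('top','t4');snap('scene','s4');snap('wrist','w5')
cr=lambda f,x,y,w,h:cv2.resize(cv2.imread(f'pics/{f}.png')[y:y+h,x:x+w],(400,400),interpolation=cv2.INTER_CUBIC)
cv2.imwrite('pics/z4.png',np.hstack([cr('s4',140,130,120,120),cr('w5',80,0,384,384)]))"
```

```text
[ 2.08806326 -0.07235035 -4.6978602 ] [-0.21974828  0.03619253 -0.07801596] 13.69810750875826
```

View pics/z4.png

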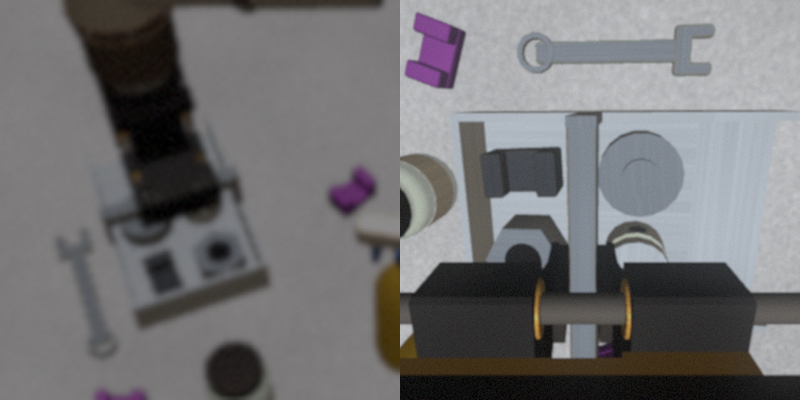

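Emit:
move_arm(targets="0 0 0.5 0;0 0 0.9 0;0 0 0.9 0;0 0 0.9 0;0 0 0.9 0;0 0 0.9 0;0 0 0.9 0;0 0 0.9 0;0 0 0.9 0;0 0 0.9 0")

```text
time_s: 17.83
tcp_pos: [0.5091, -0.2328, 0.3467]
ee_rot: [[0.205, -0.974, 0.098], [-0.979, -0.204, 0.017], [0.003, -0.099, -0.995]]
wrist_force: [0.1, 0.2, -6.3]
gripper_width: 0.156
gripper_force: 29.8
```

Emit:
move_arm(targets="0 0 0.9 0;0 0 0.9 0;0 0 0.9 0;0.1 0.3 0.5 0;0.2 0.6 0 0;0.4 0.9 0 0.4;0.4 0.9 0 0.4;0.4 0.9 0 0.4;0.4 0.9 0 0.4;0.4 0.9 0 0.4")

```text
time_s: 18.67
tcp_pos: [0.5674, -0.0969, 0.4255]
ee_rot: [[0.374, -0.923, 0.093], [-0.928, -0.372, 0.034], [0.004, -0.099, -0.995]]
wrist_force: [-0.1, -0.7, -6.2]
gripper_width: 0.152
gripper_force: 29.8
```

```bash
python3 -c "
from h import *
s=sense();print(s['tcp_pos'],s['ee_rot'].round(3),s['wrist_force'],s['moment'],s['gripper_width']*87,s['gripper_force'])"
```

```text
[ 0.56743499 -0.09690571  0.42551885] [[ 0.374 -0.923  0.093]
 [-0.928 -0.372  0.034]
 [ 0.004 -0.099 -0.995]] [-0.14393335 -0.67625762 -6.15505927] [-1.68403912e-01  4.52005453e-01 -2.73579747e-04] 13.225917652942474 29.806956122629344
```

Emit:
move_arm(targets="0.4 1 0 0.4;0.4 1 0 0.4;0.4 1 0 0.4;0.4 1 0 0.4;0.4 1 0 0.4;0.4 1 0 0.4;0.4 1 0 0.4;0.4 1 0 0.2;0.4 1 0 0;0.4 1 0 0")

```text
time_s: 19.5
tcp_pos: [0.6676, 0.1532, 0.4249]
ee_rot: [[0.6, -0.796, 0.081], [-0.8, -0.597, 0.056], [0.004, -0.098, -0.995]]
wrist_force: [1.1, -0.0, -5.8]
gripper_width: 0.15
gripper_force: 29.8
```

Emit:
move_arm(targets="0.4 1 0 0;0.4 1 0 0;0.4 1 0 0;0.4 1 0 0;0.4 0.8 0 0;0.6 0.45 0 0;0.8 0.6 0 0;0.8 0.6 0 0;0.8 0.6 0 0;0.8 0.6 0 0")

```text
time_s: 20.33
tcp_pos: [0.7874, 0.3319, 0.4001]
ee_rot: [[0.6, -0.795, 0.091], [-0.8, -0.597, 0.055], [0.01, -0.106, -0.994]]
wrist_force: [1.1, 1.7, -9.1]
gripper_width: 0.15
gripper_force: 30.1
```

```bash
python3 -c "
from h import *
s=sense();print(s['joints'].round(1),np.degrees(np.arccos(-s['ee_rot'][2,2])),s['moment'])"
```

```text
[  33.7   50.7   80.2    0.3 -113.3    3.3] 6.103200661063871 [-0.2857536   0.67431614  0.02029941]
```

Emit:
move_arm(targets="0.8 0.6 0.4 0;0.8 0.6 0.4 0;0.8 0.6 0.4 0;0.8 0.6 0.4 0;0.8 0.6 0.4 0;0.8 0.6 0.4 0;0.8 0.6 0.4 0;0.8 0.6 0.4 0;0.8 0.6 0.4 0;0.8 0.6 0.4 0")

```text
time_s: 21.17
tcp_pos: [0.8304, 0.4098, 0.393]
ee_rot: [[0.591, -0.765, 0.254], [-0.805, -0.581, 0.121], [0.055, -0.276, -0.96]]
wrist_force: [-0.4, 0.1, -7.1]
gripper_width: 0.15
gripper_force: 30.1
```

Emit:
move_arm(targets="0.9 0.43 0.4 -0.8;0.9 0.43 0.4 -0.8;0.9 0.43 0.4 -0.8;0.9 0.43 0.4 0;0.9 0.43 0.4 0;0.9 0.43 0.4 0;0.9 0.43 0.4 0;0.9 0.43 0.4 0;0.9 0.43 0.4 0;0.9 0.43 0.4 0")

```text
time_s: 22.0
tcp_pos: [0.898, 0.4354, 0.381]
ee_rot: [[0.408, -0.81, 0.422], [-0.911, -0.393, 0.126], [0.064, -0.436, -0.898]]
wrist_force: [-0.5, -0.6, -5.8]
gripper_width: 0.15
gripper_force: 30.4
```

```bash
python3 -c "
from h import *
s=sense();print(s['joints'].round(1),np.degrees(np.arccos(-s['ee_rot'][2,2])),s['moment'])"
```

```text
[ 38.   56.   80.6   9.3 -90.1 -11.1] 26.127437125413564 [-0.50458384  1.95349414 -0.08048538]
```

Emit:
move_arm(targets="0.95 0.3 0.4 0;0.95 0.3 0.4 0;0.95 0.3 0.4 0;0.95 0.3 0.4 0;0.95 0.3 0.4 0;0.95 0.3 0.4 0")

```text
time_s: 22.5
tcp_pos: [0.9449, 0.433, 0.3784]
ee_rot: [[0.405, -0.762, 0.505], [-0.912, -0.378, 0.16], [0.069, -0.526, -0.848]]
wrist_force: [-0.2, -0.8, -6.5]
gripper_width: 0.149
gripper_force: 30.5
```

```bash
python3 -c "
from h import *
s=sense();print(s['joints'].round(1),np.degrees(np.arccos(-s['ee_rot'][2,2])),s['moment'])
snap('wrist','w6');snap('scene','s6')
cr=lambda f,x,y,w,h:cv2.resize(cv2.imread(f'pics/{f}.png')[y:y+h,x:x+w],(400,400),interpolation=cv2.INTER_CUBIC)
cv2.imwrite('pics/z6.png',np.hstack([cr('w6',128,0,384,384),cr('s6',200,50,312,312)]))"
```

```text
[ 36.5  57.4  80.6  10.  -82.7 -10. ] 32.0076223113759 [-0.65626675  2.23669815  0.02674419]
```

View pics/z6.png

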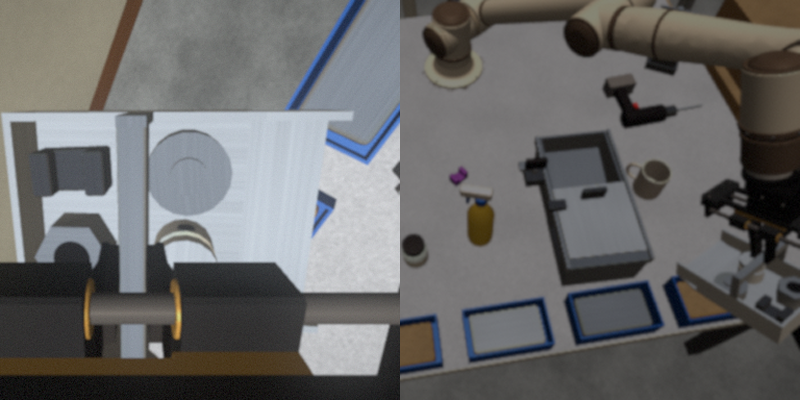

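Emit:
move_arm(targets="0.95 0.3 0.4 0;0.95 0.3 0.4 0;0.95 0.3 0.4 0;0 0 0 0")

```text
time_s: 22.93
tcp_pos: [0.9673, 0.4323, 0.3769]
ee_rot: [[0.403, -0.736, 0.544], [-0.912, -0.37, 0.176], [0.072, -0.568, -0.82]]
wrist_force: [-0.2, -0.6, -7.2]
gripper_width: 0.153
gripper_force: 30.2
```

```bash
cat > d.py <<'E'
from h import *
import sys
s=sense();snap('wrist',sys.argv[1])
a,b=[cv2.GaussianBlur(cv2.imread(f'pics/{f}.png'),(5,5),0)[120:245,150:420].astype(int) for f in('w6',sys.argv[1])]
d=np.abs(a-b).max(2);print('tilt',np.degrees(np.arccos(-s['ee_rot'][2,2])).round(1),s['tcp_pos'].round(3),s['wrist_force'].round(1),'diff',d.mean().round(2),(d>40).sum(),s['joints'].round(0))
for n,(x0,y0,x1,y1) in dict(yoke=(5,20,85,75),nut=(5,80,85,125),drum=(120,0,205,85),pist=(125,95,190,125)).items(): print(n,(d[y0:y1,x0:x1]>40).sum())
E
python3 d.py w7
```

```text
tilt 34.9 [0.967 0.432 0.377] [-0.2 -0.6 -7.2] diff 29.03 10192 [ 36.  58.  81.  10. -79. -10.]
yoke 1671
nut 1928
drum 2696
pist 1042
```

```bash
cat > m.py <<'E'
from h import *
import sys
a=cv2.imread('pics/w6.png',0);b=cv2.imread(f'pics/{sys.argv[1]}.png',0);print('mean',a.mean(),b.mean())
for n,(x0,y0,x1,y1) in dict(yoke=(158,138,238,192),nut=(160,202,235,250),drum=(265,120,355,208),pist=(280,208,340,250),lip=(400,100,470,125),bar=(238,105,276,240)).items():
    r=cv2.matchTemplate(b[90:330,100:],a[y0:y1,x0:x1],cv2.TM_CCOEFF_NORMED);_,v,_,p=cv2.minMaxLoc(r);print(n,round(v,2),p[0]+100-x0,p[1]+90-y0)
E
python3 m.py w7
```

```text
mean 119.90346781412761 116.64778137207031
yoke 0.66 9 110
nut 0.47 6 -86
drum 0.67 30 6
pist 0.53 -80 58
lip 0.87 6 0
bar 0.7 1 0
```

Emit:
move_arm(targets="0 0 0 0;0 0 0 0;0 0 0 0")

```text
time_s: 23.23
tcp_pos: [0.966, 0.433, 0.3788]
ee_rot: [[0.404, -0.735, 0.545], [-0.912, -0.37, 0.177], [0.072, -0.568, -0.82]]
wrist_force: [-0.8, -0.3, -5.4]
gripper_width: 0.152
gripper_force: 30.3
```

```bash
python3 d.py w8|head -1
python3 - <<'E'
from h import *
a=cv2.imread('pics/w7.png',0);b=cv2.imread('pics/w8.png',0)
print(cv2.absdiff(a,b)[100:250,130:450].mean(), np.abs(cv2.imread('pics/w6.png',0).astype(int)-a)[100:250,130:450].mean())
s=np.vstack([cv2.imread(f'pics/{f}.png')[95:260,120:460] for f in('w7','w8')])
cv2.imwrite('pics/z8.png',cv2.resize(s,(680,660))[:600])
E
```

```text
tilt 34.9 [0.966 0.433 0.379] [-0.8 -0.3 -5.4] diff 33.54 11439 [ 36.  58.  81.  10. -79. -10.]
9.066145833333334 25.3501875
```

Run:
```python
from h import *
F=[]
for i in range(6):
    snap('wrist',f'w9_{i}');F.append(sense()['wrist_force'][2])
g=lambda f:cv2.imread(f'pics/{f}.png',0)
print(np.round(F,1),np.mean(F),cv2.absdiff(g('w8'),g('w9_0'))[100:250,130:450].mean(),cv2.absdiff(g('w9_0'),g('w9_5'))[100:250,130:450].mean())
# rows: coarse ascii of the tray
im=cv2.resize(g('w9_5')[100:256,120:460],(85,26),interpolation=cv2.INTER_AREA)
c=' .:-=+*#%@'[::-1]
print('\n'.join(''.join(c[min(9,v*10//256)] for v in r) for r in im))
```

```text
[-6.  -5.6 -6.4 -5.5 -5.5 -6.3] -5.871905828692934 2.9887916666666667 6.742625<stdin>:10: RuntimeWarning: overflow encountered in scalar multiply
Traceback (most recent call last):
OverflowError: Python integer 256 out of bounds for uint8
```

Run:
```python
from h import *
for f in('w6','w9_0','w9_5'):
    g=cv2.imread(f'pics/{f}.png',0)
    im=cv2.resize(g[100:256,120:460],(85,20),interpolation=cv2.INTER_AREA).astype(int)
    c='@%#*+=-:. '
    print(f);print('\n'.join(''.join(c[v*10//256] for v in r) for r in im))
```

```text
w6
=======================+***+======+=========+++++++++++++==============+**===========
==-:::::::::::::::::::::::::::==+++++*+::::::::::::::::::::::::::::::::::::::::::::::
==-:=+++++=:::::::::::::::::::=======+-::::::::::::::::::::::::::::::::::::::::::====
==-:-*****+:::::::::::::::::::=======+::::--======--::::::::::::::::::::::::::::-++==
===::******:::::::::::::::::::=======+::-============-::::::::::::::::::::::::::+++++
===::+*****=+++++++++++*****-:=======+:================-::::::::::::::::::::::::::-++
===-:+*******###**********##=:=======+==================-::::::::::::::.::::::::...::
===-:=*******###**********##+:-======*===================-::::::::::::::::::::::::...
====:-*******###**********##*:=======*===================-:::::::::::::.:::::::.:...:
====::********##***********#*:-======*===================-::::::.:::::.:::::::..::...
====::+*******##+++++=+*****-:-======+==================-:::::::.:.:::.:::::::--:::::
====-:+*****=--:::....:----:.:-======+:-===============-:::::::.:..:::.:::::::+#*+-::
====-:=*****-:::::::::::::::::-======+::--===========-:::::::::.:
[... 3372 characters left out ...]
::::::-*#*+=
======:=*****=:::::::::::+++++=======*****+::-=================::::::::::::::::=****#
======:-*****=::::::::::::::::-======*:::::::::-============--:::::::::::::::::==+***
======::*****+::::::::::::::::-======*--::::::::::---------::::::::::::::::::::=====+
======-:+****+::::::::::::::::-======*##*-:::::::--=++++=-::::::::::::::::::::-======
======-:+*****:::::::::::::::-=======***#*-:::::=+++++****+=::::::::::::::::::=====+*
=======:=*****-:::::::::::+#***======###%##=:::=+=-===++===+=:::::::::::::::::===+*#*
=======:-*****-::::::::::-#%%%*======#%%%%##=:-====-:::::--==-:::::::::::::::-==+**+-
*******+*#####*+++++++++:+%%%%#=====+%%%%%##*++**++++++++++++*++++++-::::::::=+*#*-::
```

Emit:
move_arm(targets="0.95 0.3 0.4 0;0.95 0.3 0.4 0;0 0 0 0;0 0 0 0")

```text
time_s: 23.92
tcp_pos: [0.9808, 0.4319, 0.3766]
ee_rot: [[0.402, -0.718, 0.569], [-0.913, -0.364, 0.185], [0.074, -0.593, -0.801]]
wrist_force: [-0.9, 0.1, -6.7]
gripper_width: 0.152
gripper_force: 30.4
```

```bash
cat > a.py <<'E'
from h import *
import sys
s=sense();snap('wrist',sys.argv[1]);print('tilt',np.degrees(np.arccos(-s['ee_rot'][2,2])).round(1),s['tcp_pos'].round(3),s['wrist_force'].round(1),s['joints'].round(0),s['time_s'],s['gripper_width']*87)
g=cv2.imread(f'pics/{sys.argv[1]}.png',0);im=cv2.resize(g[100:256,120:490],(74,18),interpolation=cv2.INTER_AREA).astype(int)
print('\n'.join(''.join('@%#*+=-:. '[v*10//256] for v in r) for r in im))
E
python3 a.py w10
```

```text
tilt 36.7 [0.981 0.432 0.377] [-0.9  0.1 -6.7] [ 35.  59.  81.  11. -77.  -9.] 23.9167 13.232038948765023
=========================+**++++=========+++++++++++==============+==**+==
===::----:::::::::::::::===+++#+::::::::::::::::::::::::::::::::::::-:-===
===--****+::::::::::::::=====++:::::::::::::::::::::::::::::::::::+*++====
===--*****::::::::::::::=====+=::::::::::::::::::::::::::::::::::-**++++==
===-:*****::::::::::::::=====+=:::::::::::-==+++==-:::::::::::::::-=+**+++
====:+****::::::::::::::=====+=:::::::::-===========-::::::::::::::::--+**
====:=****-:::::::::::::-====++=======:==============-:::::::::::::::::::-
====:=****=::::::::::::======+****###*-===============-:::::::::::::::::::
====--****=::::::::::::+=====+********=================-::::::::::::::::::
====-:****+::::::::::::+=====+********=================-::::::::+=-:::::::
====-:****+::::::::::::=+====+********-================:::::::::*##*=-::::
=====:+****::::::::::::=+====++==+****:===============:::::::::-+***##*+-:
=====:+****:::::::::::::-====+-:::----::-===========-::::::::::-==+****##*
=====:=****-::::::::::::-====++=----::::::--====---::::::::::::======+****
=====--****-::::::::::::-====+#####*-::::-++**+=-::::::::::::::=========+*
=====--****=:::::::::++======+###*+**-:-+++==+++*+::::::::::::-========+*#
=====-:****=::::::::-#%%*====*%%%+==**-============:::::::::::-=======*#*=
******+####*+++++==-*%%%*====*%%%#=**#*+*++++++++**+===:::::::======+*#+-:
```

Emit:
move_arm(targets="-0.2 -0.1 0 0;-0.4 -0.2 -0.1 -0.2;-0.5 -0.22 -0.15 -0.2;-0.5 -0.22 -0.15 -0.2;-0.5 -0.22 -0.15 -0.2;-0.5 -0.22 -0.15 -0.2;-0.5 -0.22 -0.15 -0.2;-0.5 -0.22 -0.15 -0.2;-0.5 -0.22 -0.15 -0.2;-0.5 -0.22 -0.15 -0.2")

```text
time_s: 24.8
tcp_pos: [0.8645, 0.381, 0.3465]
ee_rot: [[0.254, -0.764, 0.593], [-0.964, -0.246, 0.096], [0.073, -0.596, -0.799]]
wrist_force: [0.3, 0.2, -5.9]
gripper_width: 0.148
gripper_force: 30.2
```

Emit:
move_arm(targets="-0.5 -0.22 -0.15 -0.2;-0.5 -0.22 -0.15 -0.2;-0.5 -0.22 -0.15 -0.2;-0.5 -0.22 -0.15 -0.2;-0.5 -0.22 -0.15 -0.2;-0.5 -0.22 -0.15 -0.2;-0.5 -0.22 -0.15 -0.2;-0.5 -0.22 -0.15 -0.2;-0.5 -0.22 -0.15 -0.2;-0.5 -0.22 -0.15 -0.2")

```text
time_s: 25.63
tcp_pos: [0.7399, 0.3265, 0.3096]
ee_rot: [[0.084, -0.794, 0.602], [-0.994, -0.109, -0.006], [0.071, -0.597, -0.799]]
wrist_force: [0.9, 0.8, -5.7]
gripper_width: 0.15
gripper_force: 30.2
```

```bash
python3 a.py w11; python3 -c "
from h import *
print(sense()['ee_rot'].round(3))"
```

```text
tilt 37.0 [0.74  0.326 0.31 ] [ 0.9  0.8 -5.7] [ 42.  21.  -8.  40. -39. -63.] 25.6333 13.082937964176589
================+**+===+***++++======+++=--------------------------:::::::
===:-----:::::::::::::::===+++#=::::::::::::::::::::::::::::::::::::::::::
===:=****=::::::::::::::=====++:::::::::::::::::::::::::::::::::::::::::::
===-=****+::::::::::::::=====+=:::::::::::::::::::::::::::::::::::::::::::
===--****+::::::::::::::=====+=:::::::::::-==+++===-::::::::::::::::::::::
===--*****::::::::::::::=====+=:::::::::-=+==========-:::::::::::::::::::=
====:*****::::::::::::::=====++=======--==============-:::::::::::::::::-*
====:+****-::::::::::::-=====+****####=================-::::::::::::::::=*
====:=****-::::::::::::-=====+********+=================:::::::::::::::-**
====-=****=::::::::::::-+====+********+=================:::::::::::::::+**
====--****=::::::::::::-+====+********=================-::::::::::::::-+**
====-:****+::::::::::::-+====++===****=-==============-::::::::::::::::::-
=====:+***+:::::::::::::-====+-:::--==::-============-::::::::::::::::::::
=====:+****:::::::::::::-====++====-::::::--======-:::::::::::::::::::::::
=====:=****-::::::::::::-====+######=::::=++***+=:::::::::::::::::::::::::
=====--****-:::::::::++======+###*+*#=:-+++==+++++::::::::::::::::::::::::
=====--****=::::::::-%%%*====*%%%+==*#-========++==:::::::::::::::::::::::
******+####*+++++++-*%%%*====*%%%#+**##***+++++++**+++=::::::-++==-:::::::
[[ 0.082 -0.796  0.599]
 [-0.994 -0.11  -0.009]
 [ 0.073 -0.595 -0.8  ]]
```

Emit:
move_arm(targets="-0.6 -0.45 -0.1 -0.4;-0.6 -0.45 -0.1 -0.4;-0.6 -0.45 -0.1 -0.4;-0.6 -0.45 -0.1 -0.4;-0.6 -0.45 0 -0.4;-1 0 -0.75 0;-1 0 -0.75 0;-1 0 -0.7 0;1 0 0.75 0;1 0 0.75 0")

```text
time_s: 26.52
tcp_pos: [0.6325, 0.2635, 0.2699]
ee_rot: [[-0.086, -0.813, 0.576], [-0.992, 0.018, -0.123], [0.089, -0.582, -0.808]]
wrist_force: [0.3, 1.1, -0.6]
gripper_width: 0.142
gripper_force: 29.7
```

Emit:
move_arm(targets="0.7 0 0.5 0;0.3 0 0.2 0;0 0 0 0")

```text
time_s: 26.77
tcp_pos: [0.6682, 0.2722, 0.3034]
ee_rot: [[-0.089, -0.799, 0.595], [-0.994, 0.032, -0.106], [0.066, -0.601, -0.797]]
wrist_force: [0.0, -0.4, -3.8]
gripper_width: 0.148
gripper_force: 29.4
```

```bash
python3 a.py w12b
```

```text
tilt 37.2 [0.668 0.272 0.303] [ 0.  -0.4 -3.8] [ 44.  14. -20.  47. -42. -80.] 26.7667 12.895874927585341
=============+*######****+=:::::::::::::::::::=******::::::::::+*+========
==============****+========--===:::::::::::::::::::::::::::::::=+=----====
=====-------:-----::::--=====+**=----::::-------------:----------------===
=====--*****::::::::::::-====++:::::::::::::::::::::::::::::::::::-=======
=====--*****::::::::::::-====++:::::::::::::::::::::::::::::::::::-=======
=====--*****::::::::::::-====++::::::::::::::::::::::::::===-------=======
======:*****-:::::::::::-====++:::::::::::::::::::::::::-****#********#***
======:+****-:::::::::::-====++:::::::::::::::::::::::::=****#**##########
======:+****-:::::::::::-====++:::::::::::::::::::::::::+****#############
======:+****-:::::::::::-====++::::::::::::::::::::::::-****##############
======-=****=:::::::::::-====+=::::::::::::::::::::::::=****##############
======-=****=:::::::::::-====+=::::::::::::::::::::::::-=***====+***######
======--****=:::::::::::-====++:::::::::::::::::::::::-+***##*++=+==+*****
======--****+:::::::::::-====+=:::::::::::::::::::::-++=====++***#+=======
======--****+:::::::::::-====+=::::::::::::::::::::=+=====================
=======:****+::::::::++======**+*:::::::::::::::::-====+*####*+===========
=======:*****:::::::-#%%*====*%%%=::::::::::::::::-===+#%%%%%%%+==========
*******+#####++++++-+%%%*====*%%%*-++++++++++++++++***#%%%%%%%%#====+=====
```

Emit:
move_arm(targets="-1 0 -0.7 0;-1 0 -0.75 0;-1 0 -0.75 0;-1 0 0 0;1 0 0.4 0;1 0 0.4 0;-0.5 0 -0.4 0;-1 0 -0.4 0;1 0 0.6 0;0.4 0 0 0")

```text
time_s: 27.65
tcp_pos: [0.612, 0.2698, 0.2592]
ee_rot: [[-0.087, -0.803, 0.59], [-0.993, 0.026, -0.111], [0.074, -0.596, -0.8]]
wrist_force: [0.8, 1.4, 3.0]
gripper_width: 0.047
gripper_force: 0.0
```

```bash
python3 a.py w13
```

```text
tilt 36.9 [0.612 0.27  0.259] [0.8 1.4 3. ] [ 47.  12. -31.  54. -38. -92.] 27.65 4.0740379365202015
=====+**####*+-:::::::::::::::+****##-:::::::-+++====--=++****+++++++++===
=====+###**+++-:::::::::::::::-++=---------============++++===++++++++----
======###+==++---::::::::::::::-----======--------------------++++++=+----
======*##*===+----:::::::::::::-----:::::::::::---------------+++++==+----
======*##*===+--:::::::::::::::----::::::::::::::::-----------++++====----
======*##*===+------:::::::::::----:::::::::::::::::----------=+++====----
======+###===+----:::::::::::::----::::::::::::::::::::::-----=+++====--=+
======+###===+=----::::::::::::----::::::::::::::::::---------=+++====+*##
=======###+==+=-----::::::::::::----::::::::::::::::::::------=+++====**++
=======###+==+=--:::::::::::::::----::::::::::::::::::::------=+++====**==
=======*##+==+=--:::::::::::::::----::::::::::::::::::--------=+++====**==
=======*##*==+=---:::::::::::::-=---:::::::::::::::::::::-----=+++====**+=
=======*##*==+=-:::::::::::::::-=---:::::::::::::::::::-------=++++====+==
=======+#%###*+---:::::::::::::-+---::::::::::::::::::::::-----++++====---
=======++**##*+--::::::::::::::-+----::::::::::::::::::::------++++====---
===========+**+----:::-*+=--=+*==----:::::::::::::::::---------++++====---
============**+--:::::=%%%--#%%+-----::::::::::::::::::::------++++====---
==+*********###+++++++#%%%=-%%%#+++++++++++++++++++=::::::-----++++====--=
```

Run:
```python
from h import *
snap('top','t14');snap('scene','s14');snap('wrist','w14')
cr=lambda f,x,y,w,h:cv2.resize(cv2.imread(f'pics/{f}.png')[y:y+h,x:x+w],(400,300),interpolation=cv2.INTER_CUBIC)
cv2.imwrite('pics/z14.png',np.vstack([np.hstack([cr('t14',110,110,133,100),cr('s14',280,110,133,100)]),np.hstack([cr('w14',0,0,512,384),cr('s14',180,60,300,225)])]))
```

View pics/z14.png

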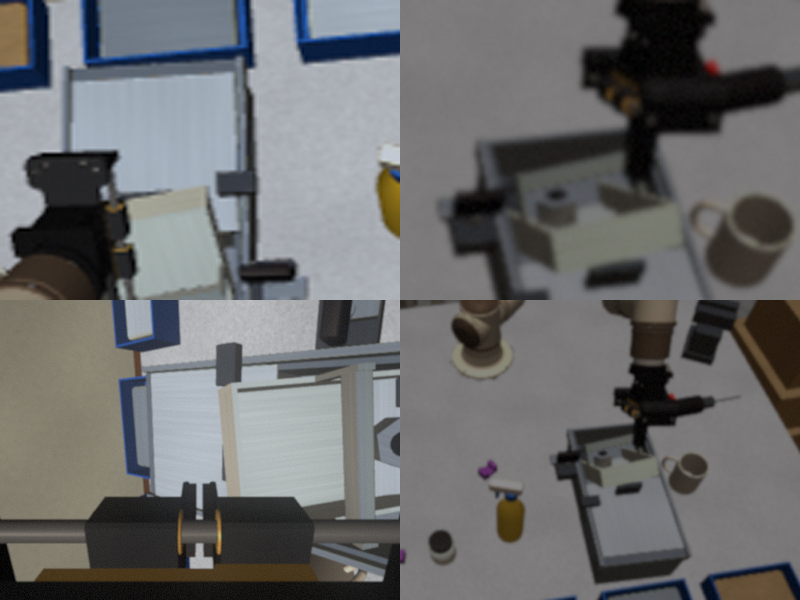

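Emit:
move_arm(targets="-0.59 0.11 0.8 0;-0.59 0.11 0.8 0;-0.59 0.11 0.8 0;-0.59 0.11 0.8 0;-0.59 0.11 0.8 0;-0.59 0.11 0.8 0;0 0 0 0", gripper=60)

```text
time_s: 28.43
tcp_pos: [0.5244, 0.2892, 0.3858]
ee_rot: [[-0.088, -0.798, 0.596], [-0.994, 0.032, -0.103], [0.063, -0.602, -0.796]]
wrist_force: [-0.2, 1.2, 0.5]
gripper_width: 0.492
gripper_force: 0.0
```

Run:
```python
from h import *
snap('top','t15');snap('scene','s15');snap('wrist','w15');s=sense();print(s['tcp_pos'],s['wrist_force'],s['joints'].round(0))
def asc(f,x,y,w,h,W,H):
    g=cv2.imread(f'pics/{f}.png',0)[y:y+h,x:x+w];im=cv2.resize(g,(W,H),interpolation=cv2.INTER_AREA).astype(int)
    c='@%#*+=-:. ';m,M=im.min(),im.max()+1
    print(f,x,y,w,h);print('\n'.join(''.join(c[(v-m)*10//(M-m)] for v in r) for r in im))
asc('w15',100,0,412,260,137,52)
asc('s15',290,120,110,80,110,40)
asc('t15',120,110,100,90,100,45)
```

```text
[0.52441424 0.28676579 0.37896919] [-0.10519983 -0.33706877 -0.7607473 ] [ 59.   2. -23.  42. -58. -84.]
w15 100 0 412 260
==-------------------+#%%#. . .....*%%%%%%%#:                             .     .. ........::::---.      .... ...        ... ............
==-------------------=#%%#:   . ...+%%%%%%%#:                              ....  .:-==-..-------=+.....  ..      . ..    .. ...  ........
---------------------=#%%#:    . ..+%%%%%%%#:                              . ... :*##%%*==------==. ...   ..       .   .   ... ..........
---------------------=#%%%-   .....=%%%%%%%#:                                  . :#%#%%%%#=-----==..       .           . ......... ......
----------------------*%%%-  ... ..=%%%%%%%#-                                    -#%#%%%%#=-----++-.       .. .    ...    ...............
----------------------*%%%=  ......-#%%%%%%#-                              .     =#%%%%%%*------+##*:..     .       ..    ...............
----------------------+%%%+. ......-#%%%%%%#=                                 ...+%%%%%%%*-----=*###-       .  .        ........  .......
-----------
[... 14511 characters left out ...]
   
%%%%%@@@#-:-=-  .....                                       :++----=-==:=#%=.                       
#*#%%%@%+::-=-  .-**=.                                      .-*####*++=-=#%=.                       
%%%%%%@#*++*##++-:+**-.                                      .+*###*+==-=%%-                        
%%%%%%%#*#@@@#++*::+**:                                       -*+======-=%%-                        
%%%%%#*++**#@*++%=:-**+:                                      .=*=--=+=-=%%-                        
%%%@@#*+**%@@#++%#-.=**=.                                      :*+--=++-=**+-=+==+++++*=.           
%%%@%%%%%%%@@%++%%#-:+**:                                     .-+*=-=*###%%%%%%%%%%%%%%%+.
```

```bash
cat > pnp.py <<'E'
from h import *
def pose(f,pts):
    z=np.load(f'pics/{f}.npz');fx,fy,cx,cy=z['K'];W=z['W']
    o=np.array([p[0] for p in pts],float);i=np.array([p[1] for p in pts],float)
    K=np.array([[fx,0,cx],[0,fy,cy],[0,0,1]])
    n,rv,tv,er=cv2.solvePnPGeneric(o,i,K,None,flags=cv2.SOLVEPNP_SQPNP)
    for r,t,e in zip(rv,tv,er):
        r,t=cv2.solvePnPRefineLM(o,i,K,None,r,t)
        R=np.diag([1,-1,-1])@cv2.Rodrigues(r)[0];t=np.diag([1,-1,-1])@t.ravel()
        Rw=W[:3,:3]@R;tw=W[:3,:3]@t+W[:3,3]
        bar=Rw@[0,0,.085]+tw
        print('err',e,'orig',tw.round(3),'bar',bar.round(3),'x',Rw[:,0].round(3),'y',Rw[:,1].round(3),'z',Rw[:,2].round(3),'lip',(Rw@[.115,0,.016]+tw).round(3))
    return Rw,tw
if __name__=='__main__':
    pose('w15',[((0,.07,.09),(370,84)),((0,-.07,.09),(375,224)),((-.085,.068,.045),(283,106)),((-.085,-.068,.045),(290,217))])
E
python3 pnp.py
python3 - <<'E'
from h import *
g=cv2.imread('pics/w15.png',0)[60:256,250:490];im=cv2.resize(g,(160,56),interpolation=cv2.INTER_AREA).astype(int)
c='@%#*+=-:. ';m,M=60,255
print('\n'.join(''.join(c[int(np.clip((v-m)*10//(M-m),0,9))] for v in r) for r in im))
E
```

```text
err [1.53456284] orig [0.567 0.266 0.112] bar [0.522 0.255 0.184] x [-0.841 -0.041 -0.54 ] y [ 0.102 -0.991 -0.084] z [-0.531 -0.126  0.838] lip [0.462 0.259 0.064]
-------------------------------------------------------------+@@@@@@@@@@@@@@@@@@@@@@@@@@@@@@@@@@@@@*--------------------------------=------------============+++
------------------------------------------------------------=*@@@@@@@@@@@@@@@@@@@@@@@@@@@@@@@@@@@@%+----------------------==-=========+++++++++++++++***********
------------=++****######*+----------------------------------=#%@@@@@@@@@@@@@@@@@@@@@@@@@@@@@%@@@@#+==========+++++++++++++++***********************************
-----------=*%%%%%%%%%@@@@#=----------------------------------==+*@@@@@@@@@@%%########*#####**********************************************##########%%%%%%%%%%%%
-----------=*%%%%%%%%%@@@@#+----------------===--========++++++++***************************************################%%%%%%%%%%%%%%%%%%%%%%%%%%%%%%%%########
-----------=*%%%%%%%%%@@@@%+++====++++++++++++++++*****+********************##########%%%%%%%%%%%%%%%%%%%%%%%%%%%%%###############
[... 7380 characters left out ...]
@@@@@@@@@@@@@@@@@@@@@@@@@@@@@@@@@@@@%###%%%*=-----------
-----------------------------------+@@@@@@@@@@@@@@#=--===+++++++********####%%%%%%%%%%%%%%########%%%%%@@@@@@@@@@@@@@@@@@@@@@@@@@@@@@@@@@@@@####%%*=------------
-----------------------------------*@@@@@@@@@@@@@@@#=----------=====++++++********####%%%%%@@@@%%%%%%#########%%%%%@@@@@@@@@@@@@@@@@@@@@@@@%####%#=-------------
-----------------------------------*@@@@@@@@@@@@@@@@#+-----------------==+++****##############%%%@@@@@@@@@@@@%%%%%%%%%%%%%%@@@@@@@@@@@@@@@@%#####+--------------
----------------------------------=#@@@@@@@@@@@@@@@@@@#+=------------===*@@@@@@@@@@@@@@@@@@@@@@@@@@@@@@@@@@@@@@@@@@@@@@@@@@@@@@@@@@@@@@@@@@@@%##+=--------------
```

Emit:
move_arm(targets="-0.33 -0.22 -0.89 0.37;-0.33 -0.22 -0.89 0.37;-0.33 -0.22 -0.89 0.37;-0.33 -0.22 -0.89 0.37;-0.33 -0.22 -0.89 0.37;-0.33 -0.22 -0.89 0.37;0 0 0 0;0 0 0 0")

```text
time_s: 29.25
tcp_pos: [0.4751, 0.2517, 0.2438]
ee_rot: [[0.1, -0.795, 0.599], [-0.992, -0.126, -0.001], [0.076, -0.594, -0.801]]
wrist_force: [0.0, 0.5, 0.6]
gripper_width: 0.687
gripper_force: 0.0
```

Run:
```python
from h import *
snap('wrist','w16');s=sense();print(s['tcp_pos'],s['wrist_force'],s['ee_rot'].round(3),s['gripper_width']*87)
g=cv2.imread('pics/w16.png',0)[0:320,180:512];im=cv2.resize(g,(166,64),interpolation=cv2.INTER_AREA).astype(int)
c='@%#*+=-:. ';m,M=40,255
print('\n'.join(''.join(c[int(np.clip((v-m)*10//(M-m),0,9))] for v in r) for r in im))
```

```text
[0.47603847 0.25356027 0.24577497] [0.68714346 0.09762862 0.21738099] [[ 0.101 -0.793  0.601]
 [-0.992 -0.125  0.002]
 [ 0.073 -0.596 -0.8  ]] 60.01358348705149
-----------------------::--:::--------------------=++++++++++===+==---------------------------------------------------------------------------------------------------
-----------------------::::---+%%%%%%%#*+=--------++++++++++++++###+--------------------------------------------------------------------------------------------------
---------------------:::----:-#@@@@@@@@@@@%%#*+=-=+++++++++++++*###=-------------------------------------------::-----------------------------------------------------
----------------:::-:-----:--=%@@@@@@@@@@@@@@@@@%#*+++++++++++*###+-------------------------:------------------------::-----------------------------------------------
-----------------::---:---::-*%@@@@@@@@@@@@@@@@@@@*+++++++++++*###=--------------------------::----------:------------------------------------------------------------
---:---------::-------::---:=#@@@@@@@@@@@@@@@@@@@%+++++++++++*###*=-------------------------------------
[... 9048 characters left out ...]
@@@@@@@@@@@@@@@@@@@@@@@@@@@@@@@@
**********************************###*###################################################################*==#@@@@@@@@@@@@@@@@@@@@@@@@@@@@@@@@@@@@@@@@@@@@@@@@@@@@@@@@@
#########################################################################################################*==#@@@@@@@@@@@@@@@@@@@@@@@@@@@@@@@@@@@@@@@@@@@@@@@@@@@@@@@@@
@@#=======================+*###%%%%%%%#%##########******##%%%%######%%@@@@@@@@@@@@@@@@@@@@@@@@@@@@%#%%%##*=+%@@@@@@@@@@@@@@@@@@@@@@@@@@@@@@@@@@@@@@@@@@@@@@@@@@@@@@@@@
@%=-::--------------------=======+*#################***+++**#%%%%%##**##%@@@@@@@@@@@@@@@@@@@@@@@@@@%#####++*@@@@@@@@@@@@@@@@@@@@@@@@@@@@@@@@@@@@@@@@@@@@@@@@@@@@@@@@@@
```

Emit:
move_arm(targets="0.6 0 -0.8 0;0.6 0 -0.8 0;0.6 0.03 -0.8 0;0.6 0.03 -0.8 0;0 0 0 0;0 0 0 0")

```text
time_s: 29.8
tcp_pos: [0.5359, 0.2543, 0.17]
ee_rot: [[0.098, -0.792, 0.603], [-0.992, -0.123, -0.0], [0.074, -0.598, -0.798]]
wrist_force: [0.2, -0.8, 0.1]
gripper_width: 0.685
gripper_force: 0.0
```

Emit:
move_arm(targets="0 0 0 0;0 0 0 0;0 0 0 0;0 0 0 0;0 0 0 0;0 0 0 0;0 0 0 0;0 0 0 0;0 0 0 0", gripper=4)

```text
time_s: 30.55
tcp_pos: [0.5316, 0.2552, 0.1677]
ee_rot: [[0.103, -0.794, 0.599], [-0.992, -0.127, 0.003], [0.073, -0.594, -0.801]]
wrist_force: [-4.6, 1.1, -0.7]
gripper_width: 0.144
gripper_force: 29.5
```

Emit:
move_arm(targets="0.2 0.05 0.4 0;0.3 0.1 0.5 -0.2;0.3 0.1 0.5 -0.3;0.3 0.1 0.5 -0.3;0.3 0.1 0.5 -0.3;0.3 0.1 0.5 -0.3;0.3 0 0.4 -0.3;0 0 0 0")

```text
time_s: 31.22
tcp_pos: [0.5844, 0.2703, 0.2532]
ee_rot: [[-0.047, -0.801, 0.596], [-0.996, -0.005, -0.086], [0.072, -0.598, -0.798]]
wrist_force: [0.0, 0.9, -1.8]
gripper_width: 0.145
gripper_force: 29.1
```

```bash
python3 a.py w17
```

```text
tilt 37.1 [0.584 0.27  0.253] [ 0.   0.9 -1.8] [ 48.   9. -36.  57. -37. -94.] 31.2167 12.647420996050853
===*###**+=::::::::::::::+***##+:::::::-***####*========++++++++++++++++++
===+##*==+=:-::::::::::::-----=-:::::::-***####*=============+**+++++#####
----===----------------=======----------========-=============+*+===+#####
+-::::::::::::::::::::-=+=====-:----------------:-----=====+==+**+=++#####
*-:::::::::::::::::::::-+====+--------------:---::----====++==+*+=+++#####
*-:::::::::::::::::::::-+====+-------------::---::----=======+*+====++***#
*-:::::::::::::::::::::-=====+-------------::---::--:======++++=====+++++*
#=:::::::::::::::::::::-=====+-----------::::--::::-:================+++++
#+:::::::::::::::::::::-=====+-:::::::::::::::-::::::----==========+++++++
#+:::::::::::::::::::::-=====+-----------:::::::::::::-:============++++++
#*:::::::::::::::::::::-=====+-:::---:::::::::::::::::-:============++++++
#*-::::::::::::::::::::-=====+-:--------::::::::::::-----===========+*++++
#*-::::::::::::::::::::-=====+----------::::::::::::=+===============+****
#*-::::::::::::::::::::-=====+-:::::::::::::::::::::==================++++
##=::::::::::::::::::::-======----------::::::::::::==================++++
##=-:::::::::::::::::+*++====+++*-------:::::::::::-===================+++
##+:::::::::::::::::-%%%*====*%%%=------:::::::::::-=================+++++
###++++++++++++++++-*%%%*====*%%%*-+++++++++++++++++**+=============++++++
```

```bash
cat > b.py <<'E'
from h import *
import sys
f=sys.argv[1];x,y,w,h=map(int,sys.argv[2:6])
g=cv2.imread(f'pics/{f}.png',0)[y:y+h,x:x+w];g=cv2.createCLAHE(3,(2,2)).apply(g);W=150;im=cv2.resize(g,(W,int(h*W/w*.45)),interpolation=cv2.INTER_AREA).astype(int)
print('\n'.join(''.join('@%#*+=-:. '[v*10//256] for v in r) for r in im))
E
python3 b.py w17 280 70 232 190; python3 -c "
from h import *
snap('scene','s17');F=[]
for i in range(5): F.append(sense()['wrist_force'][2]);capture('scene')
print(np.round(F,1))"; python3 b.py s17 290 110 100 90
```

```text
-....:::::..:....:::::::::::::----------------=====----===++++++==================-------------------------::::::::::::::::::::::::::::::::::::::::::-
=--==============================================================================-=-----------------------::::::::::::::::::::::::::::::::---:--------
+===================================+=+=+=+============================================================++++++++++++++++++++++**********#***###########
++=+++++++++++++++***+*+++*+***********#####***#**##*############################%%%%###%%#%#############################***#*************************
*************++++++*******######################*********************************+++++++++++++++++++++++++++==========================================
-:::::::::::::::::::::.:::=********************+**++++++++++++++++++++++++++++++++++++++++++++++++++++++==============================================
:..........:.:::::::.:::::=*********#**#********#######*#****#*****###***###**##******################*###############################################
:.............:.........:-+##%%%%%%%%%%%%%%
[... 15591 characters left out ...]
---===++*****#########**==--:::::::::::::::::::::::::::::::::::::::::::::::::::::::::::::::::--=
..........::=+****+========*#%@@@@%%*+=======-------------==++++++++***#####**==-:::::::::::::::::::::::::::::::::::::::::::::::::::::::::----------==
...........:::--:::::.:::::-+*%%@@%%*++=======--------------===-----=++**####*+=-::::::::::::::::::::::::::::::::::::::::::::::::----------=======++++
...........................:=+%%%@%%#*+======--::::::::::::::::::::::---++****+=-::::::::::::::::::::-------:::::::::::::::::::::--=======+**#########
...........................:-=#%%@%%%#*====--::::.....:::::.........::::--=++*+=-:::::::::::-----------===----:::::::::::::::::::-==+++===+*###%#%%%%#
```

Emit:
move_arm(targets="0 0 0.6 0;0 0 1 0;0 0 1 0;0 0 1 0;0 0 1 0;0 0 1 0;0 0 1 0;0 -0.4 0.4 0;-0.2 -0.8 0 0;-0.25 -1 0 0")

```text
time_s: 32.4
tcp_pos: [0.5716, 0.2137, 0.4262]
ee_rot: [[-0.046, -0.803, 0.595], [-0.996, -0.008, -0.087], [0.074, -0.596, -0.799]]
wrist_force: [-0.3, -0.7, -3.3]
gripper_width: 0.145
gripper_force: 29.1
```

Emit:
move_arm(targets="-0.25 -1 0 0;-0.25 -1 0 0;-0.25 -1 0 0;-0.25 -1 0 0;-0.25 -1 0 0;-0.25 -1 0 0;-0.25 -1 0 0;-0.25 -1 0 0;-0.25 -1 0 0;-0.25 -1 0 0")

```text
time_s: 33.23
tcp_pos: [0.5075, -0.0382, 0.4255]
ee_rot: [[-0.047, -0.804, 0.593], [-0.996, -0.007, -0.088], [0.075, -0.595, -0.8]]
wrist_force: [1.1, -1.3, -2.7]
gripper_width: 0.145
gripper_force: 29.2
```

Emit:
move_arm(targets="-0.25 -1 0 0;-0.25 -1 0 0;-0.25 -1 0 0;-0.25 -1 0 0;-0.25 -1 0 0;-0.25 -1 0 0;-0.1 -0.5 0 0;0 0 0 0")

```text
time_s: 33.9
tcp_pos: [0.4674, -0.2012, 0.4258]
ee_rot: [[-0.051, -0.804, 0.592], [-0.996, -0.003, -0.09], [0.074, -0.595, -0.801]]
wrist_force: [-0.6, -0.7, -2.6]
gripper_width: 0.148
gripper_force: 29.2
```

```bash
python3 a.py w18; python3 -c "
from h import *
snap('top','t18');snap('scene','s18')"; python3 b.py t18 125 170 75 75
```

```text
tilt 36.8 [ 0.467 -0.201  0.426] [-0.6 -0.7 -2.6] [ -3. -14. -19.   5. -49.  -1.] 33.9 12.865524131386605
+++====+++*##++++*####------------+***=-----------------------------------
++======++*##++++*####----------------------------------------------------
======================-+++++==--------------------------------------------
+=---------------------=+++=++--------------------------------------------
#*----------------------++++++--------------------------------------------
#*----------------------+++=++--------------------------------------------
#*----------------------+++==+--------------------------------------------
##----------------------+=+==+--------------------------------------------
##=---------------------+====+--------------------------------------------
##=---------------------+====+--------------------------------------------
##+---------------------+====+--------------------------------------------
##+---------------------+====+--------------------------------------------
##*---------------------+====+--------------------------------------------
*#*----------------
[... 9766 characters left out ...]
++++++++++++++++++++++++++**************************##******####**############%%%%%%%%%%%%%%@@**..    
........::----++##++**************++**********************####################################**********++++++======++++++****%%%%%%%%%%%%%%@@**....  
........::--++**##******########################################********++++++======++++++++++++++******++******************##################==....  
..........::::--------==**##%%%%%%%%##**++++++++====++++++++****************####************##******************++++==----------::::::::::........    
..........::..............::==**##%%########%%########################**********++++==--------::::::::::..............      ..  ......        ..
```

Emit:
move_arm(targets="0 0 -0.6 0;0 0 -1 0;0 0 -1 0;0 0 -1 0;0 0 -1 0;0 0 -1 0;0 0 -1 0;0 0 -1 0;0 0 -1 0;0 0 -1 0")

```text
time_s: 34.88
tcp_pos: [0.4661, -0.2002, 0.1875]
ee_rot: [[-0.036, -0.809, 0.586], [-0.997, -0.011, -0.077], [0.068, -0.587, -0.806]]
wrist_force: [13.7, 2.0, 2.1]
gripper_width: 0.148
gripper_force: 29.2
```

Emit:
move_arm(targets="0 0 -1 0;0 0 -0.8 0;0 0 -0.4 0;0 0 -0.4 0;0 0 -0.3 0;0 0 0 0")

```text
time_s: 35.38
tcp_pos: [0.4665, -0.2135, 0.1254]
ee_rot: [[-0.021, -0.812, 0.583], [-0.999, -0.007, -0.045], [0.041, -0.583, -0.811]]
wrist_force: [-0.4, -0.0, -2.7]
gripper_width: 0.147
gripper_force: 29.2
```

Emit:
move_arm(targets="0 0 -0.3 0;0 0 -0.3 0;0 0 0 0")

```text
time_s: 35.63
tcp_pos: [0.4738, -0.2156, 0.1182]
ee_rot: [[-0.018, -0.802, 0.597], [-0.999, -0.012, -0.046], [0.044, -0.597, -0.801]]
wrist_force: [4.2, 3.5, 8.6]
gripper_width: 0.146
gripper_force: 29.8
```

```bash
python3 a.py w19
```

```text
tilt 36.7 [ 0.474 -0.216  0.118] [4.2 3.5 8.6] [-10.   6. -39. -23.  -9.  32.] 35.6333 12.7377507193363
--------==+=+=-----------------------------:------------------------------
--------------------------------------------------------------------------
------------------------+++++=--------------------------------------------
+++=--------------------+++==+--------------------------------------------
###+--------------------=++==+--------------------------------------------
*##+--------------------==+==+--------------------------------------------
*##*--------------------==+==+--------------------------------------------
+##*--------------------=====+--------------------------------------------
+##*--------------------=====+----------------------------------:---------
=###--------------------=====+--------------------------------------------
=###=-------------------=====+--------------------------------------------
-###=-------------------=====+--------------------------------------------
-*##+-------------------=====+--------------------------------------------
-*##+-------------------=====+--------------------------------------------
-+##*-------------------=====+--------------------------------------------
-+##*----------------**++====+++*-----------------------------------------
-=###---------------=%%%*====*%%%+----------------------------------------
+*%%#*+++++++++++++=*%%%*+===*%%%#=+++++++++++++++++++=-------------------
```

Emit:
move_arm(targets="0 0 0.5 0;0.7 0.1 0 0;0.7 0.1 0 0;0.6 0.1 0 0;0 0 -0.4 0;0 0 -0.4 0;0 0 0 0")

```text
time_s: 36.27
tcp_pos: [0.5266, -0.2128, 0.1145]
ee_rot: [[-0.009, -0.8, 0.6], [-0.999, -0.014, -0.034], [0.035, -0.6, -0.799]]
wrist_force: [5.7, 4.1, 12.7]
gripper_width: 0.151
gripper_force: 30.0
```

Emit:
move_arm(targets="0 0 -0.3 0;0 0 -0.3 0;0 0 -0.3 0;0 0 0 0")

```text
time_s: 36.6
tcp_pos: [0.5323, -0.2154, 0.098]
ee_rot: [[-0.008, -0.792, 0.61], [-0.999, -0.017, -0.035], [0.038, -0.61, -0.792]]
wrist_force: [6.9, 0.5, 12.1]
gripper_width: 0.154
gripper_force: 32.9
```

```bash
python3 a.py w20
```

```text
tilt 37.7 [ 0.532 -0.215  0.098] [ 6.9  0.5 12.1] [-11.  13. -32. -31.  -9.  40.] 36.6 13.358595301781163
:::::::::::::::----:::::::::::::::::::::::::::::::::::::::::::::::::::::::
::::::::::::::::::::::::::::::::::::::::::::::::::::::::::::::::::::::::::
::::::::----------------===++****=---------------------------------------:
:::::::-*****-::::::::::=====+*+=-::::::::::::::::::::::::::::::::::::::::
:::::::-*****-::::::::::=====+*:::::::::::::::::::::::::::::::::::::::::::
:::::::-*****=::::::::::=====+*:::::::::::::::::::::::::::::::::::::::::::
::::::::*****=::::::::::=====+*:::::::::::::::::::::::::::::::::::::::::::
::::::::+****=::::::::::=====+*:::::::::::::::::::::::::::::::::::::::::::
::::::-:+****+::::::::::=====+*:::::::::::::::::::::::::::::::::::::::::::
=+*###+-=****+::::::::::=====+*:::::::::::::::::::::::::::::::::::::::::::
%%%%%%%-=****+::::::::::=====+*:::::::::::::::::::::::::::::::::::::::::::
%%%%%%%==*****::::::::::-====**:::::::::::::::::::::::::::::::::::::::::::
%%%%%%%+-*****::::::::::-====*+:::::::::::::::::::::::::::::::::::::::::::
%%%%%%%*-*****-:::::::::-====*+:::::::::::::::::::::::::::::::::::::::::::
#%%%%%%*-*****-:::::::::-====*+:::::::::::::::::::::::::::::::::::::::::::
=#%%%%%#:*****-::::::++======**+*-::::::::::::::::::::::::::::::::::::::::
+-=**+=-:+****=:::::=%%%*====*%%%+::::::::::::::::::::::::::::::::::::::::
#++++++++*####*++++-*%%%*====*%%%#-=++++++++++++++++++=:::::::::::::::::::
```

Emit:
move_arm(targets="0.1 0 -0.3 0;0.1 0 -0.3 0;0.1 0 -0.3 0;0 0 0 0")

```text
time_s: 36.98
tcp_pos: [0.5417, -0.2164, 0.0761]
ee_rot: [[-0.008, -0.791, 0.612], [-0.999, -0.018, -0.036], [0.039, -0.612, -0.79]]
wrist_force: [13.5, 1.4, 24.5]
gripper_width: 0.174
gripper_force: 37.9
```

```bash
python3 a.py w21|head -1
```

```text
tilt 37.8 [ 0.542 -0.216  0.076] [13.5  1.4 24.5] [-13.  16. -30. -38.  -9.  49.] 36.9833 15.168031921313794
```

Emit:
move_arm(targets="0 0 0 0;0 0 0 0;0 0 0 0;0 0 0 0;0 0 0 0", gripper=50)

```text
time_s: 37.45
tcp_pos: [0.5254, -0.2136, 0.063]
ee_rot: [[-0.012, -0.808, 0.589], [-0.999, -0.009, -0.032], [0.031, -0.589, -0.807]]
wrist_force: [-0.2, 0.8, 0.5]
gripper_width: 0.464
gripper_force: 0.2
```

Emit:
move_arm(targets="-0.3 0 0.4 0;-0.6 0.03 0.79 0;-0.6 0.03 0.79 0;-0.6 0.03 0.79 0;0 0 1 0;0 0 1 0;0 0 1 0;0 0 1 0;0 0 0 0;0 0 0 0")

```text
time_s: 38.28
tcp_pos: [0.4711, -0.2108, 0.2316]
ee_rot: [[-0.012, -0.809, 0.588], [-1.0, -0.007, -0.031], [0.029, -0.588, -0.808]]
wrist_force: [0.5, -0.2, -0.1]
gripper_width: 0.575
gripper_force: 0.0
```

```bash
python3 a.py w22; python3 -c "
from h import *
snap('top','t22');snap('scene','s22')"; python3 b.py s22 150 165 90 75;python3 b.py t22 270 170 90 80
```

```text
tilt 36.1 [ 0.471 -0.211  0.232] [ 0.5 -0.2 -0.1] [ -8.  -5. -35.  -8. -25.  14.] 38.2833 50.015326087572234
%%%####-:::::::::::::::::::::-----::-----::::::::::::::::::::::-::::::::::
#%%####=:::::::::::::::::::-===-::-==*+==-:::::::-----:::::------=::::::::
#%%%###=:::::::::::::::::::-+++=::-==*=::::::::::::::::::::--:::--::::::::
#%%%###+:::::::::::::::::::-+++=::-==*=::::::::::::::::::::-::::--::::::::
*%%%###*:::::::::::::::::::-+++-::-==*-::::::::::::----::::-::::-:::::::::
*%%%###*:::::::----==++==-:-+++-::-==*-:::::::::::::::::::::::::-:::::::::
+%%#####::::=*###+---=+++=--+++-::-==*-:::::::::::::::::::::::::-:::::::::
*#%#####-::=######*-:-=+++--+++-::==+*-:::::::::::::::::::::::::-:::::::::
%#####**-::=#######=:-=+++--+++-::==+*-::::::::::::::::::::::::-::::::::::
+==--::::::-#######=:-=++=:-+++-::==+*:::::::::::::::::::::::::-::::::::::
=-::::::::::-*####+---=--::-+++-::==++:::::::::::::::::::::::::-::::::::::
##*+=--:::::::---::::::::::-+++-::==++:::::::::::::::::::::::::-::::::::::
%%%%%%##+::::::::::::::::::-+++==-==++::::::::::::::::::::::::-:::::::::::
=+#%####*:::::::
[... 17174 characters left out ...]
:-=*##%%%%%%%%%%%%######***********************************+=::..::....:::...........:::........
+++++++++++++++++++++++**#####++-::........:::.......::--+**###%%%%%%%%%###*****###*****+++++++++++++++++++******++-:..:::...:::::..........:::.....::
====================+++++**######*+-----:::--:::::::::::--==***%%%%%%%###****###**+++++======================++++**++=-:............:::........:::::..
-----------==============+*#*********++++++++===========+******#%%%%%%##*####***+++=============================++++++==::.........::::...::.....:::::
-------------------------=+********++=======+++++++++++++++++++**************++++++================================+++++=-:.........:::::::::::::.....
```

```bash
python3 - <<'E'
from h import *
R=tri(('t22',317,183),('s22',186,232));L=tri(('t22',279,186),('s22',225.6,226.6));print(R,L)
print('lipL',[atz('t22',285.6,244,z).round(3) for z in(.016,.045)])
s=sense();F=[]
for n in('top','wrist'):
    snap(n,n+'23')
print(cv2.absdiff(cv2.imread('pics/t22.png'),cv2.imread('pics/top23.png')).max(2)[100:350].mean())
E
cat >> pnp.py <<'E'
    P=[((0,.07,.094),None)]
E
python3 b.py wrist23 230 60 230 200
```

```text
(array([ 0.59848903, -0.28046926,  0.01325314]), array([0.0011, 0.0011])) (array([ 0.60087095, -0.14023452,  0.01513082]), array([0.0022, 0.0022]))
lipL [array([ 0.387, -0.138,  0.016]), array([ 0.384, -0.135,  0.045])]
0.7563359375
##%%%%%%%%*-:::::::::-:::::--=+*+-:-==++++++++++++==------::::::::::..::::::::..:::::::::-----------:-:::::---------------:::-----::-------:::::::::--
##%%%%%%%%+-:::::::::::::-::-=+**=::-=++++**+=--::::::::::::::-::::..:::::::::::::..::::--:-:::::-----::.::::--------==--------------------:::::::::--
##%%%%%%%#+--:::::::::::::----=+++=--==++**+-:::::::::::::::::-:::::::::::.:::::::::::--::::::::::::::::::-::::-----------:::----------:::::::----:::-
######%%%#=-:::::::::::::---::--====+++**+-::::---:::::::::-:::::::::::::..:::::::::::::::::::::::::::::----::-----------::::--------:---==--------:::
######%%%*=::::::::-::::--::::::::------:::::::--:::::...::::::......::::.::::::::::::::::::.:::-::::---------------------::::----:::::------------:::
######%%%+-:::--:::-::.::--:::::::.:::::::::::--::::::...::::......:::::::::::::..::::::::::::::::::::-----:----
[... 7190 characters left out ...]
%%%%@@%#=-::::::::::::::--::..:::--------===+++*******##*######*###*****++=-::::::::.:::::::::::
................................::::::----===--*%%%%%%%%%%@%@%#+-::-:::--::::::.....:.::::::::::::::----===++++******########**+-::::::.::::::::..::::
...........................::::::::.::::::::::-*%%%%@%%%%%@%@@%%+-:-:::--:-:-::..::-=================+==++++++++++***#########*+++====+====+++=======-
............................::::..:::.::::::::-*%%%%%@@%@@@@@@@@%#+-::::::::::::::-*%%%%%%%%%%%%%%%%%%%%%%%%%%%%%%%%%%%%%%%%%%%%%%%%%%%%%%%%%%%%%%%%#*
..:...........................:::::.:.::::::---#%%%%%%@%%%%@@@@@@@%#+--::::::::::-=#%%%%%%%%%%%%%%%%%%%%%%%%%%%%%%%%%%%%%%%%%%%%%%%%%%%%%%%%%%%%%%%%%%
```

Run:
```python
from pnp import pose
c=lambda a,b:(230+1.533*a,60+3.45*b)
P=[((0,.07,.094),c(42,13.8)),((0,-.07,.094),c(39.5,54)),((.115,.068,.016),c(139,14.5)),((.115,-.068,.016),c(129,52.5)),((-.086,.068,.045),c(16,15)),((-.086,-.068,.045),c(16,44.5))]
pose('wrist23',P)
```

```text
err [1.50035489] orig [ 0.522 -0.212 -0.005] bar [ 0.524 -0.211  0.08 ] x [-1.    -0.019  0.022] y [ 0.019 -1.     0.006] z [0.022 0.006 1.   ] lip [ 0.407 -0.214  0.013]
```

Run:
```python
from h import *
print('grip',atz('t18',158.5,176.5,.177),'edge',atz('t18',125+60*.5,170+17.3*1.12,.137))
k=.64;print('ref closed',atz('top0',250*k,356*k,.177))
a=cv2.GaussianBlur(cv2.imread('pics/top0.png'),(5,5),0).astype(int);b=cv2.GaussianBlur(cv2.imread('pics/top23.png'),(5,5),0).astype(int)
d=np.abs(a-b).max(2)
for n,(x,y) in dict(bottle=(384,275),jar=(459,255),wrench=(530,318),oil=(590,260),carton=(660,335),mug=(168,330),drill=(140,460)).items():
    x=int(x*k);y=int(y*k);print(n,d[y-12:y+12,x-12:x+12].mean().round(1))
```

```text
grip [0.63562371 0.26598344 0.177     ] edge [0.60343225 0.28891544 0.137     ]
ref closed [0.46466996 0.26944917 0.177     ]
bottle 3.9
jar 3.6
wrench 11.4
oil 4.2
carton 3.9
mug 3.9
drill 3.5
```

```bash
python3 -c "
from h import *
print(sense()['time_s']);print(finish_job())"
```

```text
38.5333
the job is handed in; nothing more can be done
None
```

I handed the job in at 38.5 s; the final images show the clamp freed, the cover about 171 mm open, all four parts in the hopper and the tray flat on the bench. The tray slipped from the grip once mid-pour and landed in the hopper; I regripped it and finished. No result came back from the judge.

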